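Hang the washed packing tampers in the pull-out drying rack

TASK

Hang the washed tampers to dry: pull up the drying rack's sprung red index plunger, twist it clockwise into its rest notch so that it stays up by itself, and draw the rack's ring carriage fully out by its black post. Drop every tamper on the bench handle-first down through a blue ring of its own until its head rests on the ring, and let go of it. Then, with all of them hanging, push the carriage fully home, twist the plunger back and let its pin drop in to lock the carriage again; leave the Petri dish, timer and tape roll where they are.

Things in the scene. Friction and masses are not known exactly. Their poses are not given: they have to be found in the camera images.
- rack: drying rack fixed to the bench, base 205x370 mm, 10 mm thick. Origin on the bench below the middle ring as stowed; x points to the back (away from the robot), y left, z up. Clear roof over x -30..130, y +-178, z 220..226 mm on white side plates. Plunger bracket at x -75, y -145 mm. Steel carriage (top at z 150 mm): a bar along y at x 39..55 as stowed, three rings before it; it slides to -x
- plunger_grip (a point): middle of the plunger's red T grip: a bar 36 mm long, 12 thick, 20 tall, 199 mm above the bench with the pin down; 16 mm free below the bar. Its x axis runs along the bar and turns with it, z is up. Locked, the bar lies along the rack's x axis; parked, it is turned 1.2 rad clockwise seen from above
- plunger_pull (a joint): lift of the plunger, m: 0 = pin down in the carriage's hole (locked), 0.013 = upper stop. A spring pushes it down with 6 N at 0, 9 N at the top. It twists only when lifted above 0.010 (aim at 0.012). Parked in the notch it reads about 0.008; with the carriage not home the untwisted pin stops on the carriage at about 0.006
- plunger_turn (a joint): twist of the plunger, rad: 0 = bar along the rack's x, grows clockwise seen from above, stop at 1.2. At the stop, let down, its cross pin sinks 2 mm into the rest notch and the plunger stays up by itself. To free it lift above 0.010 again, turn back to 0, let down
- pull_post (a point): on the carriage's black pull post (14x14 mm square, sides along the rack's axes, z 150 to 200 mm, at x -52, y 145 mm of the rack as stowed): on its axis, 15 mm below its top. Grip it from above to move the carriage; moves with it
- carriage (a joint): how far the carriage is drawn out along the rack's -x, m: 0 = home (stop), 0.11 = fully out (stop). Friction about 1.5 N; stays where left. The plunger's pin blocks it when down
- ring1 (a point): middle of the top face of the right-hand blue ring, 150 mm up; ring 39 mm outside, hole 29 mm, 12 tall, open below (free down to 12 mm), a 14 mm wide stem behind it. Rings are 65 mm apart along y, move with the carriage, and are under the roof when it is home
- ring2 (a point): the same for the middle ring
- ring3 (a point): the same for the left-hand ring
- tamper1: tamper, orange head, about 120 g (None: absent). Square head 40x40 mm, 24 long; steel handle 11 mm thick, 115 long, with a cone (20 to 11 mm in 12 mm) under the head. Origin on the axis at the shoulder; x axis runs handle to head (head x 0..24 mm), y, z square to the head's flats. Lying, the handle slopes down 7 deg and the head's middle is 21 mm up; handles start pointing roughly at the robot
- tamper2: tamper, green head, about 120 g (None: absent). Square head 40x40 mm, 24 long; steel handle 11 mm thick, 115 long, with a cone (20 to 11 mm in 12 mm) under the head. Origin on the axis at the shoulder; x axis runs handle to head (head x 0..24 mm), y, z square to the head's flats. Lying, the handle slopes down 7 deg and the head's middle is 21 mm up; handles start pointing roughly at the robot
- tamper3: tamper, white head, about 120 g (None: absent). Square head 40x40 mm, 24 long; steel handle 11 mm thick, 115 long, with a cone (20 to 11 mm in 12 mm) under the head. Origin on the axis at the shoulder; x axis runs handle to head (head x 0..24 mm), y, z square to the head's flats. Lying, the handle slopes down 7 deg and the head's middle is 21 mm up; handles start pointing roughly at the robot
- petri: closed Petri dish, 61 mm across, 16 mm high, a bystander; origin under its middle
- bench_timer: small white bench timer, 66 x 62 x 19 mm, a bystander; origin under its middle
- tape_roll: roll of tape lying flat, 92 mm across, 25 mm high, a bystander; origin under its middle
Mind the look-alikes: they are no part of the job. Leave any purple look-alike of the tamper1 alone.

How it is judged:
On the way, in this order (a step that is already met when the one before it is completed fails the run):
1. the plunger is parked in its rest notch and let go (value of joint plunger_pull above 0.006 m and value of joint plunger_turn above 1 rad and contact force between the fingers and plunger_turn below 0.05 N and value of joint carriage below 0.004 m), for 0.3 s.
2. the carriage is drawn fully out, the plunger still parked (value of joint plunger_pull above 0.006 m and value of joint plunger_turn above 1 rad and value of joint carriage above 0.1 m), for 0.2 s.
3. every tamper hangs by its head in a ring of the drawn-out carriage, let go ((distance between tamper1 and ring1 below 0.012 m or distance between tamper1 and ring2 below 0.012 m or distance between tamper1 and ring3 below 0.012 m) and angle between each of tamper1, tamper2, tamper3's own x axis and vertical below 0.2 rad and (distance between tamper2 and ring1 below 0.012 m or distance between tamper2 and ring2 below 0.012 m or distance between tamper2 and ring3 below 0.012 m) and (distance between tamper3 and ring1 below 0.012 m or distance between tamper3 and ring2 below 0.012 m or distance between tamper3 and ring3 below 0.012 m) and contact force between the fingers and tamper1 below 0.05 N and contact force between the fingers and tamper2 below 0.05 N and contact force between the fingers and tamper3 below 0.05 N and value of joint carriage above 0.08 m), for 0.4 s.
4. the carriage is fully home with the tampers hanging, the plunger still parked ((distance between tamper1 and ring1 below 0.012 m or distance between tamper1 and ring2 below 0.012 m or distance between tamper1 and ring3 below 0.012 m) and angle between each of tamper1, tamper2, tamper3's own x axis and vertical below 0.2 rad and (distance between tamper2 and ring1 below 0.012 m or distance between tamper2 and ring2 below 0.012 m or distance between tamper2 and ring3 below 0.012 m) and (distance between tamper3 and ring1 below 0.012 m or distance between tamper3 and ring2 below 0.012 m or distance between tamper3 and ring3 below 0.012 m) and value of joint plunger_pull above 0.006 m and value of joint plunger_turn above 1 rad and value of joint carriage below 0.004 m), for 0.2 s.
At the end, for the whole second after the job is handed in: Every tamper present hangs still, handle down, in a ring: shoulder within 12 mm of the middle of the ring's top, axis within 0.2 rad of vertical; the carriage is home within 4 mm; the plunger is down (lift below 2 mm, twist below 0.2 rad) ((distance between tamper1 and ring1 below 0.012 m or distance between tamper1 and ring2 below 0.012 m or distance between tamper1 and ring3 below 0.012 m) and angle between each of tamper1, tamper2, tamper3's own x axis and vertical below 0.2 rad and (distance between tamper2 and ring1 below 0.012 m or distance between tamper2 and ring2 below 0.012 m or distance between tamper2 and ring3 below 0.012 m) and (distance between tamper3 and ring1 below 0.012 m or distance between tamper3 and ring2 below 0.012 m or distance between tamper3 and ring3 below 0.012 m) and value of joint carriage below 0.004 m and value of joint plunger_pull below 0.002 m and value of joint plunger_turn below 0.2 rad and linear speed of each of tamper1, tamper2, tamper3 below 0.03 m/s); the robot touches nothing.
It fails at once if the Petri dish is moved more than 30 mm (distance of petri from where it was at the start of the episode above 0.03 m).
It fails at once if the timer is moved more than 30 mm (distance of bench_timer from where it was at the start of the episode above 0.03 m).
It fails at once if the tape roll is moved more than 30 mm (distance of tape_roll from where it was at the start of the episode above 0.03 m).
Of tamper1, tamper2, tamper3 only 2 to 3 are there at a start; the rules pass over those that are not, and their reading is None.
At some moment in a run one of tamper1, tamper2, tamper3 may be knocked a few centimetres aside while the robot is not near it.
Once in a run the grip may slacken for a moment while it holds something.
It also fails if it takes over 210 s, if anything falls off the work surface, if the arm or the gripper's body presses on something with over 40 N, if the wrist force passes 120 N, or if a joint passes its speed limit or range.

ROBOT

A 6-joint arm with a two-finger parallel gripper is mounted at the origin on a cart in front of the work surface, level with it; the furniture and walls round the work are solid. World frame = base frame: x ahead of the robot, y to its left, z up, the work surface at z = 0. Lengths are in m, angles in rad, forces in N, time in s.
With the tool pointing down it reaches from about 0.3 to 0.875 m from the base axis. Payload 4.2 kg.
Tool frame: the origin (TCP) lies at the very end of the fingers, on their centre line; the grasp point (between the pads) lies 19 mm behind it; z points along the fingers, y is the line along which they close (so a half turn about z gives the same grasp; the last joint's range is limited). The gripper opens to 85 mm and grips with 20 to 120 N. Pads are 22 mm wide; open, the fingers measure 114 mm over their backs; the gripper's body (76 mm by 85 mm) begins 54 mm behind the grasp point. The pads swing forward as they close: fully open they stand 13 mm farther back than shut.
Start: joints at [-1.231, 0.32, 1.565, -0, 1.257, -0.02], TCP at [0.202, -0.538, 0.231] pointing down, gripper open.
Joint ranges: [-3.11, 3.11], [-0.84, 2.01], [0.21, 2.61], [-1.34, 4.49], [0.05, 2.63], [-2.56, 2.56]. Speed limits (rad/s): [2.57, 2.57, 3.14, 3.14, 3.14, 3.14].

INTERFACE

Orientations are given as a unit quaternion [x, y, z, w].
In Python, from plant import * gives the robot as it stands.
- The arm moves only by the shell command python3 -m inch 'ROWS' [FORCE]. ROWS is JSON, a list of rows, each an object of numbers: "rx", "ry", "rz": the turn, a rotation vector about the tool's x, y, z in degrees; "x", "y", "z": the shift along the tool's x, y, z in mm; "gripper": the finger opening in mm, from 0 to 85.4. A call has 1 to 20 rows; each row shifts and turns the commanded pose from where the row before left it, along the tool's axes as they then stand; what a row does not reach is not made up. A row lasts 1/8 s, in which the tool goes at most 62.5 mm and 10.7 degrees, less where a joint would pass 70% of its speed; a pose out of reach is approached as far as the arm can. A call is refused whole if a number of a shift passes 62.5 or a number of a turn 10.7, either way. A call with a gripper value outside its range is refused whole. The fingers move at their own pace and stop on an object; FORCE is the grip in N (left out, the last holds). Time passes only in rows, so rows that do not move let the fingers close. It gives the time, the measured TCP pose, the force, the opening and the grip force at its end, in the units of the state.
- observe(): the state, without advancing time (a new reading comes with each control period).
- get_image(name): name is "side" or "top" or "wrist"; returns the picture (400x640x3 uint8, red, green, blue); there is no depth.
- camera_params(name): a dict with "fx", "fy", "cx", "cy" (pixels), "xyz" and "attitude" of the camera in the world. Camera axes: x right, y down, z forward; pixel columns grow to the right and rows downward; lengths in m; the calibration is good to about 2 mm. The wrist camera is an equidistant fisheye: a pixel r from the principal point sees the ray r / f radians off the axis. A picture is of the moment at which its call begins: read the wrist's pose just before it. camera_params takes no time and is no camera call; for the wrist camera it gives the pose at the moment of the call.
- hand_in(): hands the job in; it is judged then, once.
The state is a dict: "t": time; "joints": joint angles; "joint_vel": joint speeds; "joint_torque": joint torques, N m; "tcp_pos": TCP position; "eef_rot": TCP orientation; "contact_force": force on the tool from outside, world axes, zero at the start; "ft_torque": the same for the moment, N m; "opening": opening from 0.0 (shut) to 1.0 (fully open); "finger_force": force on a finger pad.
Only numpy, scipy, OpenCV 4.12 (cv2) and the standard library are available. Lean on these libraries where they do the work, as an engineer would, in place of code of your own. Each camera call takes 0.05 s, during which the arm holds its last target. There are 200 camera calls.

## Working session

There is one attempt and no reset: what is moved stays moved. The work goes in short steps, Python scripts to look and compute and a shell command to move; the robot and the scene stay as the last step left them, time stands still between calls to the robot, and variables do not carry over. Pictures are saved under pics/ and viewed, at most 14 in all, crops included, and the job is handed in when it is done.

```bash
ls; mkdir -p pics; python3 - <<'E'
from plant import *
import cv2
for n in ("side","top","wrist"):
    p=camera_params(n); print(n,p)
    im=get_image(n); cv2.imwrite(f"pics/{n}0.png",im[:,:,::-1])
print(observe())
E
```

```text
pics
side {'fx': 490.91532177203163, 'fy': 490.91532177203163, 'cx': 319.7977174242602, 'cy': 203.1798076917087, 'xyz': array([ 0.06868876, -1.08870019,  1.16690761]), 'attitude': array([ 0.89220268, -0.18850664,  0.0907035 , -0.40026554])}
top {'fx': 417.27789020921597, 'fy': 417.27789020921597, 'cx': 322.2100093449355, 'cy': 202.65189982071755, 'xyz': array([ 0.42699712, -0.04418313,  1.36615894]), 'attitude': array([-0.70004248,  0.71211563, -0.03247822,  0.0421548 ])}
wrist {'fx': 309.70691628693146, 'fy': 309.70691628693146, 'cx': 317.78646475114755, 'cy': 196.78252224178806, 'xyz': array([ 0.27477052, -0.51136299,  0.37242074]), 'attitude': array([ 0.81320086, -0.56201365, -0.08687142,  0.12368658])}
{'t': 0.15, 'joints': array([-1.23100838e+00,  3.20113552e-01,  1.56537447e+00,  3.85633154e-05,
        1.25739236e+00, -1.99757781e-02]), 'joint_vel': array([-2.44220468e-04, -1.09064983e-03, -5.20929426e-03, -5.38160071e-05,
        1.39969729e-03,  1.52474581e-03]), 'joint_torque': array([ 6.60416863e-04, -4.15840995e+01, -2.34345567e+01, -1.52713631e-05,
        5.94814337e-03,  1.24520460e-05]), 'tcp_pos': array([ 0.20233908, -0.53785071,  0.23070294]), 'eef_rot': array([ 9.83865698e-01,  1.78907444e-01, -8.44151166e-05, -6.38571000e-04]), 'contact_force': array([ 0.06533865, -0.52158536,  0.34546607]), 'ft_torque': array([-0.01676427,  0.03305327, -0.00855172]), 'finger_force': 0.0, 'opening': 0.9947806233641137}
```

View pics/top0.png

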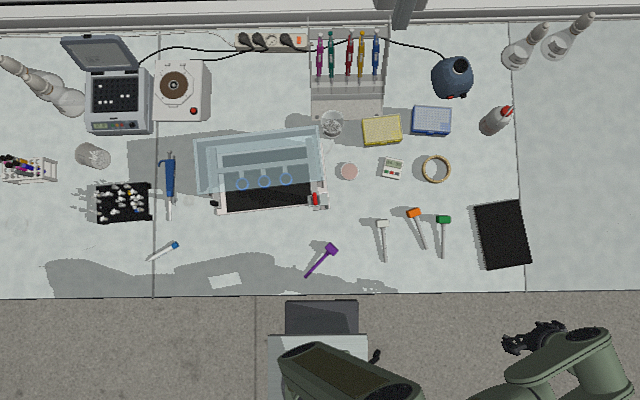

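View pics/side0.png

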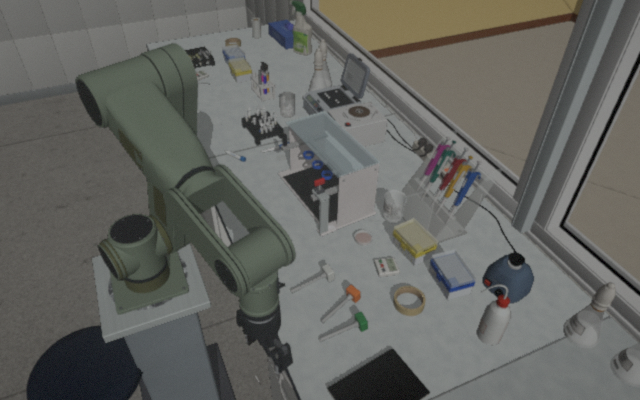

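The top view shows the rack at about (265,170) with blue rings at (242,183), (264,182) and (286,180). The red grip is at (316,199) and the black post at (213,203). Tamper heads: white (382,223), orange (413,213), green (443,219). The purple look-alike is at (332,247). Next I'll measure these.

```bash
cat > h.py <<'E'
import numpy as np, cv2, json
from scipy.spatial.transform import Rotation as R
from plant import *
def ray(n,uv,P=None):
    P=P or camera_params(n); u,v=uv
    x=(u-P['cx'])/P['fx']; y=(v-P['cy'])/P['fy']
    if n=='wrist':
        r=np.hypot(x,y); d=np.array([x/r*np.sin(r),y/r*np.sin(r),np.cos(r)]) if r>1e-9 else np.array([0,0,1.])
    else: d=np.array([x,y,1.])
    return np.array(P['xyz']),R.from_quat(P['attitude']).apply(d)
def onz(n,uv,z,P=None):
    o,d=ray(n,uv,P); return o+d*(z-o[2])/d[2]
def tri(n1,a,n2,b,P1=None,P2=None):
    o1,d1=ray(n1,a,P1);o2,d2=ray(n2,b,P2)
    s=np.linalg.lstsq(np.c_[d1,-d2],o2-o1,rcond=None)[0]
    p,q=o1+s[0]*d1,o2+s[1]*d2
    return (p+q)/2,np.linalg.norm(p-q)
def proj(n,p,P=None):
    P=P or camera_params(n)
    c=R.from_quat(P['attitude']).inv().apply(np.array(p)-P['xyz'])
    if n=='wrist':
        h=np.hypot(c[0],c[1]);t=np.arctan2(h,c[2]); x,y=(c[:2]/h*t)
    else: x,y=c[:2]/c[2]
    return np.array([x*P['fx']+P['cx'],y*P['fy']+P['cy']])
HUE={'red':((0,4),(174,180)),'orange':((5,17),),'green':((55,80),),'blue':((100,122),),'purple':((128,155),)}
def blobs(im,col,box,smin=110,vmin=50,amin=8):
    x0,y0,x1,y1=box; h=cv2.cvtColor(im[y0:y1,x0:x1],cv2.COLOR_RGB2HSV)
    m=np.zeros(h.shape[:2],np.uint8)
    for a,b in HUE[col]: m|=cv2.inRange(h,(a,smin,vmin),(b,255,255))
    n,l,s,c=cv2.connectedComponentsWithStats(m)
    return [(int(s[i][4]),c[i]+[x0,y0],s[i][:4]+[x0,y0,0,0]) for i in range(1,n) if s[i][4]>=amin]
def log():
    o=observe(); open('log.jsonl','a').write(json.dumps([list(o['joints']),list(o['tcp_pos']),list(o['eef_rot'])])+'\n'); return o
E
python3 - <<'E'
from h import *
log()
im=cv2.imread('pics/top0.png')[:,:,::-1].copy(); si=cv2.imread('pics/side0.png')[:,:,::-1].copy()
for c,z,b in(('blue',.15,(225,165,300,195)),('red',.209,(305,185,330,212)),('orange',.03,(395,200,435,255)),('green',.03,(430,205,460,265)),('purple',.03,(300,235,345,285))):
    for a,p,s in blobs(im,c,b): print(c,a,p.round(1),s,onz('top',p,z).round(4))
for c,b in(('blue',(290,140,340,190)),('red',(305,170,335,200)),('orange',(300,280,370,325)),('green',(310,300,380,345))):
    for a,p,s in blobs(si,c,b,80,30): print('side',c,a,p.round(1),s)
a=cv2.resize(im[115:280,190:460,::-1],None,fx=2.9,fy=2.9,interpolation=cv2.INTER_CUBIC)
cv2.imwrite('pics/c1.png',a)
E
```

```text
blue 12 [262.8 186.3] [259 183   9   6] [0.6076 0.1458 0.15  ]
blue 11 [286.3 184.5] [284 184   6   2] [0.6119 0.0765 0.15  ]
blue 13 [242.2 189.4] [239 188   7   3] [0.5996 0.2067 0.15  ]
red 52 [314.6 198.6] [312 192   6  13] [ 0.5615 -0.0084  0.209 ]
orange 107 [413.  212.3] [406 208  15  10] [ 0.5325 -0.3174  0.03  ]
green 87 [443.3 218.9] [436 216  14   7] [ 0.5098 -0.4127  0.03  ]
purple 177 [323.9 256.3] [304 243  34  35] [ 0.3973 -0.0295  0.03  ]
side blue 60 [307.9 154.5] [303 151  11   9]
side blue 73 [317.  164.6] [312 160  11  10]
side blue 85 [326.5 174.2] [321 170  12  10]
side red 75 [318.9 181.7] [314 178  12   9]
side orange 147 [353.1 292.5] [346 285  14  18]
side green 132 [361.4 320.9] [355 312  13  19]
```

View pics/c1.png

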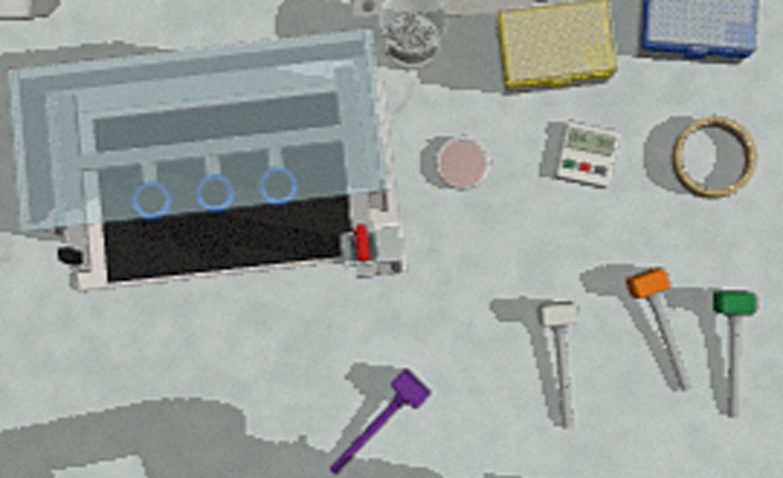

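```bash
python3 - <<'E'
from h import *
L=np.array([[0,-65,150],[0,0,150],[0,65,150],[-75,-145,205],[-52,145,200]])/1e3
uv=[(285.9,178.8),(263.8,181.6),(242.4,184),(314.8,198.5),(213.8,202.6)]
W=np.array([onz('top',q,l[2]) for q,l in zip(uv,L)]); print(W.round(4))
A=L[:,:2]-L[:,:2].mean(0);B=W[:,:2]-W[:,:2].mean(0)
yaw=np.arctan2((A[:,0]*B[:,1]-A[:,1]*B[:,0]).sum(),(A*B).sum())
c,s=np.cos(yaw),np.sin(yaw);M=np.array([[c,-s],[s,c]])
t=W[:,:2].mean(0)-M@L[:,:2].mean(0)
print('yaw',yaw,np.degrees(yaw),'t',t,'res',(W[:,:2]-(L[:,:2]@M.T+t)).round(4))
print('grip',M@[-.075,-.145]+t,'post',M@[-.052,.145]+t)
print('tri rings',*(tri('top',a,'side',b) for a,b in zip(uv[:4],[(326.5,174.2),(317,164.6),(308,154.5),(318.9,181.7)])))
for n,h,e in(('white',(558,314),(568,425)),('orange',(648,283),(685,388)),('green',(735,302),(732,415))):
    f=lambda q,z:onz('top',(190+q[0]/2.9,115+q[1]/2.9),z)
    H,E=f(h,.035),f(e,.008); d=E-H; print(n,H.round(4),E.round(4),'az handle',np.degrees(np.arctan2(d[1],d[0])))
E
```

```text
[[ 0.6288  0.0775  0.15  ]
 [ 0.6216  0.1429  0.15  ]
 [ 0.6156  0.2062  0.15  ]
 [ 0.5623 -0.0087  0.205 ]
 [ 0.5564  0.2766  0.2   ]]
yaw 0.10286408218655514 5.893677772776442 t [0.62220241 0.14150931] res [[-0.0001  0.0006]
 [-0.0006  0.0014]
 [ 0.0001  0.0001]
 [-0.0002  0.0017]
 [ 0.0008 -0.0038]]
grip [ 0.56248785 -0.01042545] post [0.55558827 0.28040336]
tri rings (array([0.62837556, 0.07745059, 0.15106497]), np.float64(0.00046670288891088413)) (array([0.6222862 , 0.14321506, 0.1473178 ]), np.float64(0.00047262317982072567)) (array([0.61572555, 0.20619337, 0.14999253]), np.float64(0.00016820855587097022)) (array([ 0.56188657, -0.0085104 ,  0.20421901]), np.float64(0.0010197939784812567))
white [ 0.4988 -0.2177  0.035 ] [ 0.3769 -0.2285  0.008 ] az handle -174.97734340253348
orange [ 0.5312 -0.3176  0.035 ] [ 0.4156 -0.3596  0.008 ] az handle -160.06030201420563
green [ 0.5086 -0.4119  0.035 ] [ 0.385  -0.4102  0.008 ] az handle 179.2024236489464
```

```bash
cat >> h.py <<'E'
YAW,T=0.1029,np.array([.6222,.1425])
def rk(x,y,z=0): c,s=np.cos(YAW),np.sin(YAW); return np.array([c*x-s*y+T[0],s*x+c*y+T[1],z])
def st(target=None,Rt=None):
    o=log(); r=R.from_quat(o['eef_rot']); M=r.as_matrix(); f=lambda v:np.degrees(v).round(1)
    print('t',round(o['t'],2),'p',o['tcp_pos'].round(4),'q',f(o['joints']),'op',round(o['opening']*85.4,1),'ff',round(o['finger_force'],1),'F',o['contact_force'].round(1))
    print(' x',M[:,0].round(3),'y',M[:,1].round(3),'z',M[:,2].round(3),'xaz',f(np.arctan2(M[1,0],M[0,0])))
    if target is not None: print(' shift mm',(M.T@(np.array(target)-o['tcp_pos'])*1e3).round(1))
    if Rt is not None: print(' turn deg',f((r.inv()*Rt).as_rotvec()))
    return o,M
def down(az):
    a=np.radians(az); return R.from_matrix(np.array([[np.cos(a),np.sin(a),0],[np.sin(a),-np.cos(a),0],[0,0,-1]]))
E
python3 -m inch '[{"x":43.6,"y":-30.7,"z":-5,"gripper":40},{"x":43.6,"y":-30.7,"z":-5},{"x":43.6,"y":-30.7,"z":-5},{"x":43.6,"y":-30.7,"z":-5},{"x":43.6,"y":-30.7,"z":-5},{"x":43.6,"y":-30.7,"z":-5},{"x":43.6,"y":-30.7,"z":-5},{"x":43.6,"y":-30.7,"z":-5},{"x":43.6,"y":-30.7,"z":-5},{"x":43.6,"y":-30.7,"z":-5},{"x":43.6,"y":-30.7,"z":-5},{"x":43.6,"y":-30.7,"z":-5}]' 40
python3 -c "
from h import *
st([.5625,-.0095,.28],down(185.9))"
```

```text
t 0.15 p [ 0.2023 -0.5379  0.2307] q [-70.5  18.3  89.7   0.   72.   -1.1] op 85.0 ff 0.0 F [ 0.1 -0.5  0.3]
 x [0.936 0.352 0.   ] y [ 0.352 -0.936 -0.001] z [-0.     0.001 -1.   ] xaz 20.6
 shift mm [ 523.1 -367.8  -48.8]
 turn deg [-0.000e+00 -1.000e-01 -1.653e+02]validation failed for argument at $[0]...
```

```bash
python3 -m inch '[{"rz":-10.4},{"rz":-10.4},{"rz":-10.4},{"rz":-10.4},{"rz":-10.4},{"rz":-10.4},{"rz":-10.4},{"rz":-10.4},{"rz":-10.4},{"rz":-10.4},{"rz":-10.4},{"rz":-10.4},{"rz":-10.4},{"rz":-10.4},{"rz":-10.4},{"rz":-9.4},{}]'
python3 - <<'E'
from h import *
st([.5625,-.0095,.28],down(185.9))
P=camera_params('wrist'); im=get_image('wrist'); cv2.imwrite('pics/w1.png',im[:,:,::-1])
print(proj('wrist',[.5625,-.0095,.209],P))
for a,p,s in blobs(im,'red',(0,0,640,400),amin=150): print(a,p,s,onz('wrist',p,.205,P))
E
```

```text
t 0.15 p [ 0.2023 -0.5379  0.2307] q [-70.5  18.3  89.7   0.   72.   -1.1] op 85.0 ff 0.0 F [ 0.1 -0.5  0.3]
 x [0.936 0.352 0.   ] y [ 0.352 -0.936 -0.001] z [-0.     0.001 -1.   ] xaz 20.6
 shift mm [ 523.1 -367.8  -48.8]
 turn deg [-0.000e+00 -1.000e-01 -1.653e+02]
[  27.46002531 -178.46572187]validation failed for argument at $[0]...
```

View pics/w1.png

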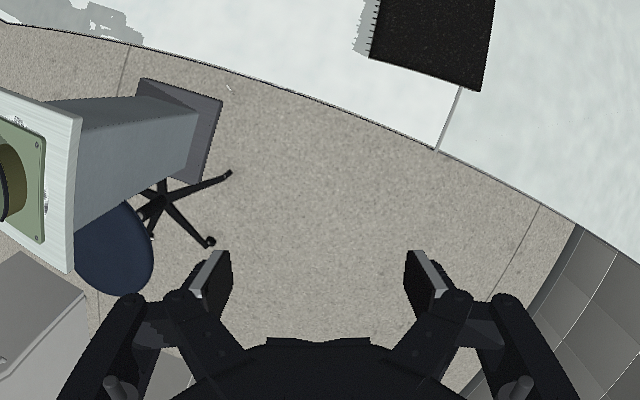

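The picture shows the floor and cart from the start pose because both moves were refused. I'll try one row with every key in it.

```bash
python3 -m inch '[{"x":43,"y":-30,"z":-5,"rx":0,"ry":0,"rz":0,"gripper":40}]' 40; python3 -m inch '[{"rx":0,"ry":0,"rz":0,"x":43,"y":-30,"z":-5}]'; python3 -m inch --help | head -30
```

```text
t: 0.32
tcp_pos: [0.2314, -0.4962, 0.2353]
eef_rot: [0.984, 0.177, -0.0, -0.0]
contact_force: [0.6, 0.3, 0.7]
opening: 0.819
finger_force: 0.0validation failed for argument at $[0]...
invalid input: not JSON, or not a number
```

```bash
python3 -m inch '[{"x":43,"y":-30,"z":-5,"rx":0,"ry":0,"rz":0,"gripper":40},{"x":43,"y":-30,"z":-5,"rx":0,"ry":0,"rz":0,"gripper":40},{"x":43,"y":-30,"z":-5,"rx":0,"ry":0,"rz":0,"gripper":40},{"x":43,"y":-30,"z":-5,"rx":0,"ry":0,"rz":0,"gripper":40},{"x":43,"y":-30,"z":-5,"rx":0,"ry":0,"rz":0,"gripper":40},{"x":43,"y":-30,"z":-5,"rx":0,"ry":0,"rz":0,"gripper":40},{"x":43,"y":-30,"z":-5,"rx":0,"ry":0,"rz":0,"gripper":40},{"x":43,"y":-30,"z":-5,"rx":0,"ry":0,"rz":0,"gripper":40},{"x":43,"y":-30,"z":-5,"rx":0,"ry":0,"rz":0,"gripper":40},{"x":43,"y":-30,"z":-5,"rx":0,"ry":0,"rz":0,"gripper":40},{"x":43,"y":-30,"z":-5,"rx":0,"ry":0,"rz":0,"gripper":40},{"x":0,"y":0,"z":0,"rx":0,"ry":0,"rz":0,"gripper":40}]'
python3 -c "
from h import *
st([.5625,-.0095,.28],down(185.9))"
```

```text
t: 1.82
tcp_pos: [0.5602, -0.0168, 0.2909]
eef_rot: [0.983, 0.181, 0.0, -0.0]
contact_force: [-0.8, -1.4, -0.5]
opening: 0.47
finger_force: 0.0
t 1.82 p [ 0.5602 -0.0168  0.2909] q [-2.9 15.2 85.5  0.  79.3 66.2] op 40.1 ff 0.0 F [-0.8 -1.4 -0.5]
 x [0.934 0.356 0.   ] y [ 0.356 -0.934 -0.   ] z [ 0.     0.001 -1.   ] xaz 20.9
 shift mm [ 4.8 -6.  10.9]
 turn deg [   0.   -0. -165.]
```

```bash
python3 -m inch '[{"x":0,"y":0,"z":0,"rx":0,"ry":0,"rz":-10.4,"gripper":40},{"x":0,"y":0,"z":0,"rx":0,"ry":0,"rz":-10.4,"gripper":40},{"x":0,"y":0,"z":0,"rx":0,"ry":0,"rz":-10.4,"gripper":40},{"x":0,"y":0,"z":0,"rx":0,"ry":0,"rz":-10.4,"gripper":40},{"x":0,"y":0,"z":0,"rx":0,"ry":0,"rz":-10.4,"gripper":40},{"x":0,"y":0,"z":0,"rx":0,"ry":0,"rz":-10.4,"gripper":40},{"x":0,"y":0,"z":0,"rx":0,"ry":0,"rz":-10.4,"gripper":40},{"x":0,"y":0,"z":0,"rx":0,"ry":0,"rz":-10.4,"gripper":40},{"x":0,"y":0,"z":0,"rx":0,"ry":0,"rz":-10.4,"gripper":40},{"x":0,"y":0,"z":0,"rx":0,"ry":0,"rz":-10.4,"gripper":40},{"x":0,"y":0,"z":0,"rx":0,"ry":0,"rz":-10.4,"gripper":40},{"x":0,"y":0,"z":0,"rx":0,"ry":0,"rz":-10.4,"gripper":40},{"x":0,"y":0,"z":0,"rx":0,"ry":0,"rz":-10.4,"gripper":40},{"x":0,"y":0,"z":0,"rx":0,"ry":0,"rz":-10.4,"gripper":40},{"x":0,"y":0,"z":0,"rx":0,"ry":0,"rz":-10.4,"gripper":40},{"x":0,"y":0,"z":0,"rx":0,"ry":0,"rz":-9.4,"gripper":40},{"x":0,"y":0,"z":0,"rx":0,"ry":0,"rz":0,"gripper":40}]'
python3 - <<'E'
from h import *
st([.5625,-.0095,.28],down(185.9))
P=camera_params('wrist'); im=get_image('wrist'); cv2.imwrite('pics/w2.png',im[:,:,::-1])
print(proj('wrist',[.5625,-.0095,.209],P))
for a,p,s in blobs(im,'red',(0,0,640,400),amin=100): print(a,p,s,onz('wrist',p,.205,P))
E
```

```text
t: 3.95
tcp_pos: [0.558, -0.0204, 0.2912]
eef_rot: [-0.051, 0.999, -0.0, -0.0]
contact_force: [-0.2, -0.1, -0.3]
opening: 0.468
finger_force: 0.0
t 3.95 p [ 0.558  -0.0204  0.2912] q [ -3.3  15.   85.7  -0.   79.3 -99.1] op 39.9 ff 0.0 F [-0.2 -0.1 -0.3]
 x [-0.995 -0.102  0.001] y [-0.102  0.995 -0.   ] z [-0.001 -0.    -1.   ] xaz -174.1
 shift mm [-5.6 10.4 11.1]
 turn deg [-0. -0. -0.]
[331.45282558 210.42313473]
715 [335.64195804 209.93566434] [328 187  17  47] [ 0.56316925 -0.00594844  0.205     ]
155 [  9.81290323 295.02580645] [  3 287  14  17] [ 0.75671442 -0.4684111   0.205     ]
```

View pics/w2.png

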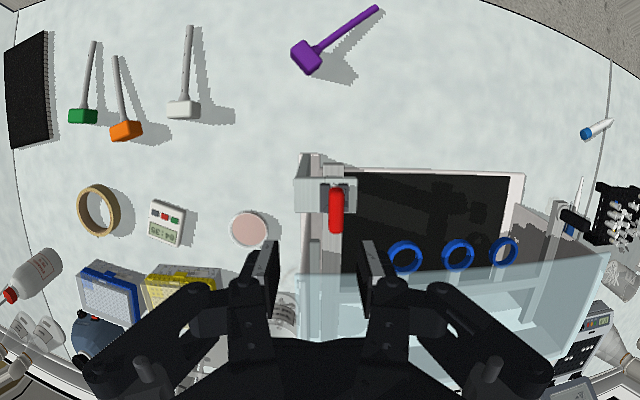

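The wrist view shows the red grip at (336,210), almost centred between the fingers. I'll go down and grip it.

```bash
python3 -m inch '[{"x":-5.8,"y":12.4,"z":10,"rx":0,"ry":0,"rz":0,"gripper":40},{"x":0,"y":0,"z":30,"rx":0,"ry":0,"rz":0,"gripper":40},{"x":0,"y":0,"z":30,"rx":0,"ry":0,"rz":0,"gripper":40},{"x":0,"y":0,"z":30,"rx":0,"ry":0,"rz":0,"gripper":40},{"x":0,"y":0,"z":10,"rx":0,"ry":0,"rz":0,"gripper":40},{"x":0,"y":0,"z":0,"rx":0,"ry":0,"rz":0,"gripper":40},{"x":0,"y":0,"z":0,"rx":0,"ry":0,"rz":0,"gripper":0},{"x":0,"y":0,"z":0,"rx":0,"ry":0,"rz":0,"gripper":0},{"x":0,"y":0,"z":0,"rx":0,"ry":0,"rz":0,"gripper":0},{"x":0,"y":0,"z":0,"rx":0,"ry":0,"rz":0,"gripper":0},{"x":0,"y":0,"z":0,"rx":0,"ry":0,"rz":0,"gripper":0},{"x":0,"y":0,"z":0,"rx":0,"ry":0,"rz":0,"gripper":0}]' 50
python3 -c "
from h import *
st([.5625,-.0075,.181])"
```

```text
t: 5.5
tcp_pos: [0.5639, -0.0058, 0.1828]
eef_rot: [-0.052, 0.999, 0.001, 0.001]
contact_force: [-0.7, 3.8, 6.0]
opening: 0.129
finger_force: 50.9
t 5.5 p [ 0.5639 -0.0058  0.1828] q [ -1.8  19.2  95.6   0.1  65.  -97.8] op 11.1 ff 50.9 F [-0.7  3.8  6. ]
 x [-0.995 -0.104 -0.003] y [-0.104  0.995  0.001] z [ 0.003  0.002 -1.   ] xaz -174.0
 shift mm [ 1.6 -1.6  1.8]
```

```bash
python3 -m inch '[{"x":0,"y":0,"z":-4,"rx":0,"ry":0,"rz":0,"gripper":0},{"x":0,"y":0,"z":-4,"rx":0,"ry":0,"rz":0,"gripper":0},{"x":0,"y":0,"z":-4,"rx":0,"ry":0,"rz":0,"gripper":0},{"x":0,"y":0,"z":0,"rx":0,"ry":0,"rz":0,"gripper":0},{"x":0,"y":0,"z":0,"rx":0,"ry":0,"rz":0,"gripper":0}]' 50
python3 -c "
from h import *
st([.5625,-.0075,.181])"
```

```text
t: 6.12
tcp_pos: [0.5637, -0.0058, 0.1917]
eef_rot: [-0.052, 0.999, 0.001, 0.0]
contact_force: [3.8, 5.1, -8.9]
opening: 0.134
finger_force: 32.9
t 6.12 p [ 0.5637 -0.0058  0.1917] q [ -1.8  18.9  94.7   0.1  66.4 -97.8] op 11.4 ff 32.9 F [ 3.8  5.1 -8.9]
 x [-0.995 -0.104 -0.001] y [-0.104  0.995  0.002] z [ 0.     0.002 -1.   ] xaz -174.0
 shift mm [ 1.4 -1.6 10.7]
```

```bash
python3 -m inch '[{"x":0,"y":0,"z":-2,"rx":0,"ry":0,"rz":0,"gripper":0},{"x":0,"y":0,"z":-1.2,"rx":0,"ry":0,"rz":0,"gripper":0},{"x":0,"y":0,"z":0,"rx":0,"ry":0,"rz":0,"gripper":0},{"x":0,"y":0,"z":0,"rx":0,"ry":0,"rz":0,"gripper":0}]' 60
python3 -c "
from h import *
st([.5625,-.0075,.181])
im=get_image('wrist'); P=camera_params('wrist')
for a,p,s in blobs(im,'red',(200,100,450,350),amin=100): print(a,p,s,)
cv2.imwrite('pics/w3.png',im[120:320,220:440,::-1].repeat(2,0).repeat(2,1))"
```

```text
t: 6.62
tcp_pos: [0.5637, -0.0058, 0.1947]
eef_rot: [-0.052, 0.999, 0.001, 0.0]
contact_force: [4.3, 5.2, -8.7]
opening: 0.129
finger_force: 63.4
t 6.62 p [ 0.5637 -0.0058  0.1947] q [ -1.8  18.8  94.5   0.1  66.8 -97.8] op 11.0 ff 63.4 F [ 4.3  5.2 -8.7]
 x [-0.995 -0.104 -0.   ] y [-0.104  0.995  0.002] z [ 0.     0.002 -1.   ] xaz -174.0
 shift mm [ 1.4 -1.6 13.7]
1912 [318.18357741 271.55125523] [305 234  28  78]
```

```bash
python3 -m inch '[{"x":0,"y":0,"z":0,"rx":0,"ry":0,"rz":6,"gripper":0},{"x":0,"y":0,"z":0,"rx":0,"ry":0,"rz":7,"gripper":0},{"x":0,"y":0,"z":0,"rx":0,"ry":0,"rz":7,"gripper":0},{"x":0,"y":0,"z":0,"rx":0,"ry":0,"rz":7,"gripper":0},{"x":0,"y":0,"z":0,"rx":0,"ry":0,"rz":7,"gripper":0},{"x":0,"y":0,"z":0,"rx":0,"ry":0,"rz":7,"gripper":0},{"x":0,"y":0,"z":0,"rx":0,"ry":0,"rz":7,"gripper":0},{"x":0,"y":0,"z":0,"rx":0,"ry":0,"rz":7,"gripper":0},{"x":0,"y":0,"z":0,"rx":0,"ry":0,"rz":7,"gripper":0},{"x":0,"y":0,"z":0,"rx":0,"ry":0,"rz":7,"gripper":0},{"x":0,"y":0,"z":0,"rx":0,"ry":0,"rz":0,"gripper":0}]' 60
python3 -c "
from h import *
o,M=st([.5625,-.0075,.181]);print(o['ft_torque'])"
```

```text
t: 8.05
tcp_pos: [0.564, -0.005, 0.1947]
eef_rot: [0.523, 0.852, 0.002, -0.001]
contact_force: [5.5, 7.7, -9.6]
opening: 0.126
finger_force: 63.6
t 8.05 p [ 0.564  -0.005   0.1947] q [ -1.8  18.8  94.5   0.2  66.7 -28.8] op 10.8 ff 63.6 F [ 5.5  7.7 -9.6]
 x [-0.453  0.891  0.003] y [0.891 0.453 0.002] z [ 0.001  0.003 -1.   ] xaz 117.0
 shift mm [-1.6 -2.5 13.7]
[ 1.16335773 -0.86982651  0.00964974]
```

```bash
python3 -m inch '[{"x":0,"y":0,"z":2,"rx":0,"ry":0,"rz":0,"gripper":0},{"x":0,"y":0,"z":2,"rx":0,"ry":0,"rz":0,"gripper":0},{"x":0,"y":0,"z":0,"rx":0,"ry":0,"rz":0,"gripper":0}]' 60
python3 -c "
from h import *
o,M=st();print(o['ft_torque'])"
```

```text
t: 8.43
tcp_pos: [0.564, -0.0049, 0.1909]
eef_rot: [0.522, 0.853, 0.002, -0.0]
contact_force: [6.3, 7.0, -8.9]
opening: 0.125
finger_force: 63.9
t 8.43 p [ 0.564  -0.0049  0.1909] q [ -1.8  18.9  94.8   0.2  66.2 -28.9] op 10.6 ff 63.9 F [ 6.3  7.  -8.9]
 x [-0.454  0.891  0.002] y [0.891 0.454 0.002] z [ 0.001  0.003 -1.   ] xaz 117.0
[ 1.18406336 -0.82037576 -0.01638074]
```

```bash
python3 -m inch '[{"x":0,"y":0,"z":2,"rx":0,"ry":0,"rz":0,"gripper":0},{"x":0,"y":0,"z":0,"rx":0,"ry":0,"rz":0,"gripper":0}]' 60
python3 -c "
from h import *
o,M=st();print(o['ft_torque'])"
```

```text
t: 8.68
tcp_pos: [0.5641, -0.0049, 0.1907]
eef_rot: [0.522, 0.853, 0.002, 0.0]
contact_force: [2.3, 7.3, -1.3]
opening: 0.13
finger_force: 65.1
t 8.68 p [ 0.5641 -0.0049  0.1907] q [ -1.8  18.9  94.9   0.2  66.1 -28.9] op 11.1 ff 65.1 F [ 2.3  7.3 -1.3]
 x [-0.454  0.891  0.002] y [0.891 0.454 0.003] z [ 0.002  0.003 -1.   ] xaz 117.0
[ 1.19078583e+00 -3.24746878e-01  4.98466494e-04]
```

```bash
python3 -m inch '[{"x":0,"y":0,"z":0,"rx":0,"ry":0,"rz":0,"gripper":40},{"x":0,"y":0,"z":0,"rx":0,"ry":0,"rz":0,"gripper":40},{"x":0,"y":0,"z":0,"rx":0,"ry":0,"rz":0,"gripper":40},{"x":0,"y":0,"z":-20,"rx":0,"ry":0,"rz":0,"gripper":40},{"x":0,"y":0,"z":-30,"rx":0,"ry":0,"rz":0,"gripper":40},{"x":0,"y":0,"z":-30,"rx":0,"ry":0,"rz":0,"gripper":40},{"x":0,"y":0,"z":-30,"rx":0,"ry":0,"rz":0,"gripper":40},{"x":0,"y":0,"z":0,"rx":0,"ry":0,"rz":0,"gripper":40},{"x":0,"y":0,"z":0,"rx":0,"ry":0,"rz":0,"gripper":40}]' 60
python3 - <<'E'
from h import *
st(np.r_[rk(-.052,.145)[:2],.25],down(5.9))
P=camera_params('wrist');im=get_image('wrist');cv2.imwrite('pics/w4.png',im[:,:,::-1])
for a,p,s in blobs(im,'red',(200,100,450,350),amin=100): print(a,p,s,onz('wrist',p,.212,P))
print(proj('wrist',rk(-.052,.145,.2),P))
E
```

```text
t: 9.8
tcp_pos: [0.5626, -0.0068, 0.2995]
eef_rot: [0.522, 0.853, -0.001, -0.001]
contact_force: [0.5, 0.2, 0.4]
opening: 0.472
finger_force: 0.0
t 9.8 p [ 0.5626 -0.0068  0.2995] q [ -1.9  15.3  84.2  -0.   80.6 -28.9] op 40.3 ff 0.0 F [0.5 0.2 0.4]
 x [-0.454  0.891  0.   ] y [ 0.891  0.454 -0.002] z [-0.002 -0.    -1.   ] xaz 117.0
 shift mm [259.9 124.7  49.5]
 turn deg [-1.000e-01  1.000e-01  1.111e+02]
683 [321.08784773 199.80380673] [314 177  16  47] [ 0.56477333 -0.00385766  0.212     ]
[457.48317863 -81.71889087]
```

View pics/w4.png

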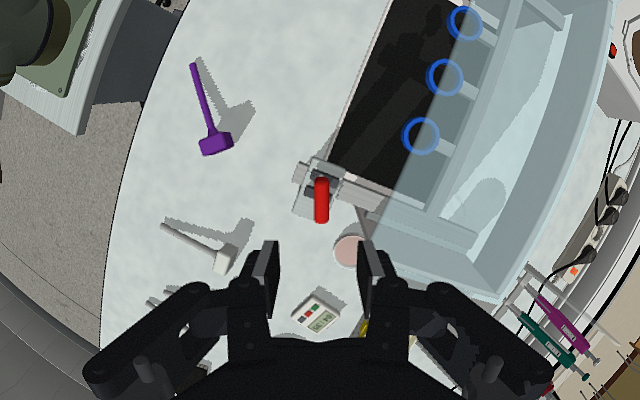

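The bar is parked at (321,200), in line with the fingers, and it is free of them. Next is the post.

```bash
python3 -m inch '[{"x":43.6,"y":21.2,"z":0,"rx":0,"ry":0,"rz":0,"gripper":30},{"x":43.6,"y":21.2,"z":0,"rx":0,"ry":0,"rz":0,"gripper":30},{"x":43.6,"y":21.2,"z":0,"rx":0,"ry":0,"rz":0,"gripper":30},{"x":43.6,"y":21.2,"z":0,"rx":0,"ry":0,"rz":0,"gripper":30},{"x":43.6,"y":21.2,"z":0,"rx":0,"ry":0,"rz":0,"gripper":30},{"x":43.6,"y":21.2,"z":0,"rx":0,"ry":0,"rz":0,"gripper":30},{"x":0,"y":0,"z":0,"rx":0,"ry":0,"rz":-9.9,"gripper":30},{"x":0,"y":0,"z":0,"rx":0,"ry":0,"rz":-9.9,"gripper":30},{"x":0,"y":0,"z":0,"rx":0,"ry":0,"rz":-9.9,"gripper":30},{"x":0,"y":0,"z":0,"rx":0,"ry":0,"rz":-9.9,"gripper":30},{"x":0,"y":0,"z":0,"rx":0,"ry":0,"rz":-9.9,"gripper":30},{"x":0,"y":0,"z":0,"rx":0,"ry":0,"rz":-9.9,"gripper":30},{"x":0,"y":0,"z":0,"rx":0,"ry":0,"rz":-9.9,"gripper":30},{"x":0,"y":0,"z":0,"rx":0,"ry":0,"rz":0,"gripper":30}]' 60
python3 - <<'E'
from h import *
st([.557,.284,.25],down(185.9))
P=camera_params('wrist');im=get_image('wrist');cv2.imwrite('pics/w5.png',im[:,:,::-1])
print(proj('wrist',rk(-.052,.145,.2),P))
E
```

```text
t: 11.6
tcp_pos: [0.5573, 0.284, 0.299]
eef_rot: [-0.054, 0.999, -0.001, -0.001]
contact_force: [-0.6, 0.2, -0.2]
opening: 0.351
finger_force: 0.0
t 11.6 p [0.5573 0.284  0.299 ] q [ 26.   21.3  75.5  -0.   83.4 -70.2] op 30.0 ff 0.0 F [-0.6  0.2 -0.2]
 x [-0.994 -0.108  0.002] y [-0.108  0.994 -0.001] z [-0.002 -0.001 -1.   ] xaz -173.8
 shift mm [ 0.1  0.1 49. ]
 turn deg [-0.1 -0.1  0.3]
[315.12107842 194.92775052]
```

View pics/w5.png

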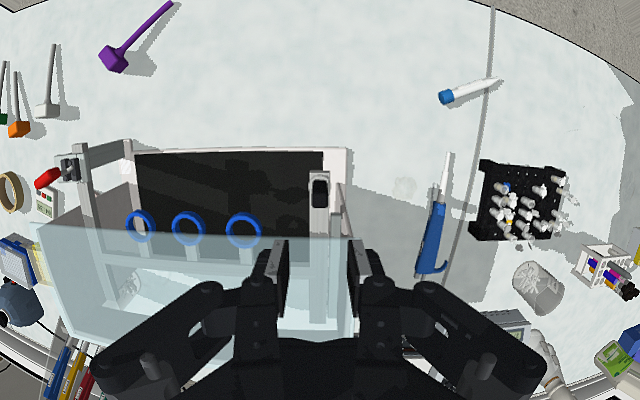

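Post in view at about (320,194). I'll segment it and convert to a position.

```bash
python3 - <<'E'
from h import *
P=camera_params('wrist');print(P['xyz'])
im=cv2.imread('pics/w5.png');c=im[168:220,300:340]
g=c.max(2)
for r in range(0,52,3): print(168+r,' '.join('%3d'%v for v in g[r,4:36:2]))
for p in((320,183),(320,187),(320,195),(320,205)): print(p,onz('wrist',p,.2,P).round(4),onz('wrist',p,.15,P).round(4))
for z in(.15,.2): print(proj('wrist',[.557,.284,z],P))
E
```

```text
[0.48331468 0.27591273 0.4412536 ]
168  37  39  40  33  37  32  36  32  34  43 246 238 234 235 235 235
171  37  39  30 106  94  96  96  96  98  89  77  73  66 212 234 235
174  34  39  21 207 188 191 192 155 154 170 193 188 189 210 235 234
177  35  34  25 205 161 176 201 194 187 199 176 133 120 213 236 235
180  37  41  23 185 200  76  48  46  72  72  84 145 136 203 235 235
183  39  34 121 193 105  14  20  20  20  20  20  42 131 169 239 238
186  35  32 144 193  96  19  17  17  20  18  16  31 138 163 241 239
189  41  35 111 195  70  22  16  17  21  21  15  14 135 185 239 240
192  24  26  16 205  74  22  23  20  25  17  15   8 137 215 236 241
195  28  28  16 209  50  34  30  33  31  34  31  20  93 235 235 241
198  34  35  26 209  54  30  34  34  36  30  36  20 138 227 234 239
201  39  39  27 209  52  36  35  34  33  33  32  18 136 226 235 216
204  39  37  25 208  50  33  32  33  36  33  32  22 131 227 236 218
207  37  39  26 207 156  33   0   0   2   6   1 106 167 220 236 217
210  36  38  30 207 185 186 185 186 190 184 181 185 166 240 238 217
213  38  34  28 206 186 184 184 182 187 184 179 184 161 167 100  93
216  44  38  29 206 185 185 185 182 189 184 181 186 160 136 143 138
219  32  34  28 205 185 183 184 183 186 184 180 186 145 138 154 148
(320, 183) [0.5454 0.2843 0.2   ] [0.5582 0.286  0.15  ]
(320, 187) [0.5487 0.2847 0.2   ] [0.5622 0.2865 0.15  ]
(320, 195) [0.5554 0.2854 0.2   ] [0.5703 0.2874 0.15  ]
(320, 205) [0.5639 0.2864 0.2   ] [0.5806 0.2885 0.15  ]
[318.04120405 181.55248345]
[318.05124918 196.69195216]
```

```bash
sed -i 's/\[.6222,.1425\]/[.625,.1465]/' h.py; python3 -m inch '[{"x":-2.3,"y":1.3,"z":20,"rx":0,"ry":0,"rz":0,"gripper":30},{"x":0,"y":0,"z":30,"rx":0,"ry":0,"rz":0,"gripper":30},{"x":0,"y":0,"z":30,"rx":0,"ry":0,"rz":0,"gripper":30},{"x":0,"y":0,"z":30,"rx":0,"ry":0,"rz":0,"gripper":30},{"x":0,"y":0,"z":20,"rx":0,"ry":0,"rz":0,"gripper":30},{"x":0,"y":0,"z":0,"rx":0,"ry":0,"rz":0,"gripper":30},{"x":0,"y":0,"z":0,"rx":0,"ry":0,"rz":0,"gripper":0},{"x":0,"y":0,"z":0,"rx":0,"ry":0,"rz":0,"gripper":0},{"x":0,"y":0,"z":0,"rx":0,"ry":0,"rz":0,"gripper":0},{"x":0,"y":0,"z":0,"rx":0,"ry":0,"rz":0,"gripper":0},{"x":0,"y":0,"z":0,"rx":0,"ry":0,"rz":0,"gripper":0}]' 40
python3 -c "
from h import *
st()"
```

```text
t: 13.02
tcp_pos: [0.5602, 0.2856, 0.1712]
eef_rot: [-0.055, 0.998, -0.0, 0.001]
contact_force: [0.3, -2.8, 1.4]
opening: 0.152
finger_force: 40.7
t 13.03 p [0.5602 0.2856 0.1712] q [ 26.   25.4  87.5  -0.   67.  -70.3] op 13.0 ff 40.7 F [ 0.3 -2.8  1.4]
 x [-0.994 -0.11  -0.001] y [-0.11   0.994 -0.   ] z [ 0.001  0.    -1.   ] xaz -173.7
```

```bash
python3 -m inch '[{"x":10,"y":0,"z":0,"rx":0,"ry":0,"rz":0,"gripper":0},{"x":17,"y":0,"z":0,"rx":0,"ry":0,"rz":0,"gripper":0},{"x":17,"y":0,"z":0,"rx":0,"ry":0,"rz":0,"gripper":0},{"x":17,"y":0,"z":0,"rx":0,"ry":0,"rz":0,"gripper":0},{"x":17,"y":0,"z":0,"rx":0,"ry":0,"rz":0,"gripper":0},{"x":17,"y":0,"z":0,"rx":0,"ry":0,"rz":0,"gripper":0},{"x":10,"y":0,"z":0,"rx":0,"ry":0,"rz":0,"gripper":0},{"x":5,"y":0,"z":0,"rx":0,"ry":0,"rz":0,"gripper":0},{"x":1,"y":0,"z":0,"rx":0,"ry":0,"rz":0,"gripper":0},{"x":0,"y":0,"z":0,"rx":0,"ry":0,"rz":0,"gripper":0}]' 60
python3 -c "
from h import *
st()"
```

```text
t: 14.28
tcp_pos: [0.4507, 0.2751, 0.1712]
eef_rot: [-0.055, 0.998, 0.002, 0.002]
contact_force: [5.4, 5.9, 3.2]
opening: 0.152
finger_force: 59.8
t 14.28 p [0.4507 0.2751 0.1712] q [ 30.1  16.6 101.3   0.   61.7 -66.2] op 13.0 ff 59.8 F [5.4 5.9 3.2]
 x [-0.994 -0.11  -0.005] y [-0.11   0.994  0.003] z [ 0.005  0.003 -1.   ] xaz -173.7
```

```bash
python3 -m inch '[{"x":0,"y":0,"z":0,"rx":0,"ry":0,"rz":0,"gripper":35},{"x":0,"y":0,"z":0,"rx":0,"ry":0,"rz":0,"gripper":35},{"x":0,"y":0,"z":0,"rx":0,"ry":0,"rz":0,"gripper":35},{"x":0,"y":0,"z":-30,"rx":0,"ry":0,"rz":0,"gripper":35},{"x":0,"y":0,"z":-40,"rx":0,"ry":0,"rz":0,"gripper":60},{"x":0,"y":0,"z":-40,"rx":0,"ry":0,"rz":0,"gripper":60},{"x":0,"y":0,"z":-30,"rx":0,"ry":0,"rz":0,"gripper":60},{"x":0,"y":0,"z":0,"rx":0,"ry":0,"rz":0,"gripper":60}]' 60
python3 - <<'E'
from h import *
st()
P=camera_params('wrist');im=get_image('wrist');cv2.imwrite('pics/w6.png',im[:,:,::-1])
t=get_image('top');cv2.imwrite('pics/t6.png',t[:,:,::-1])
print('rk rings',[rk(-.11,y,.15).round(4) for y in(-.065,0,.065)])
def fit(im,n,z,P=None,**k):
  for a,p,s in blobs(im,'blue',*k['b'],amin=k['amin']):
    print(n,a,p.round(1),s,onz(n,p,z,P).round(4), onz(n,(s[0]+s[2]/2-.5,s[1]+s[3]/2-.5),z,P).round(4))
fit(t,'top',.146,b=((225,165,320,230),70),amin=15)
fit(im,'wrist',.146,P,b=((0,100,400,330),),amin=80)
E
```

```text
t: 15.28
tcp_pos: [0.4501, 0.2739, 0.3126]
eef_rot: [-0.055, 0.998, 0.001, 0.002]
contact_force: [1.2, 0.2, -0.1]
opening: 0.704
finger_force: 0.0
t 15.28 p [0.4501 0.2739 0.3126] q [ 30.1  11.4  87.5  -0.   80.8 -66.2] op 60.1 ff 0.0 F [ 1.2  0.2 -0.1]
 x [-0.994 -0.11  -0.004] y [-0.11   0.994  0.002] z [ 0.004  0.002 -1.   ] xaz -173.7
rk rings [array([0.5223, 0.0705, 0.15  ]), array([0.5156, 0.1352, 0.15  ]), array([0.5089, 0.1999, 0.15  ])]
top 68 [289.3 215.4] [283 209  14  14] [0.5205 0.0688 0.146 ] [0.5203 0.0681 0.146 ]
top 71 [267.1 218. ] [261 212  14  13] [0.5142 0.134  0.146 ] [0.514  0.1328 0.146 ]
top 70 [245.4 220.3] [239 214  14  14] [0.5085 0.1978 0.146 ] [0.5078 0.1975 0.146 ]
wrist 523 [144.7 218.6] [130 203  30  32] [0.5215 0.0736 0.146 ] [0.5215 0.0733 0.146 ]
wrist 595 [191.3 221.3] [174 205  35  33] [0.5163 0.1369 0.146 ] [0.5161 0.1365 0.146 ]
wrist 622 [245.2 222.9] [227 205  37  35] [0.51   0.2009 0.146 ] [0.509  0.2006 0.146 ]
wrist 332 [ 36.5 290.6] [ 15 275  41  44] [ 0.7028 -0.2061  0.146 ] [ 0.7201 -0.2193  0.146 ]
```

View pics/w6.png

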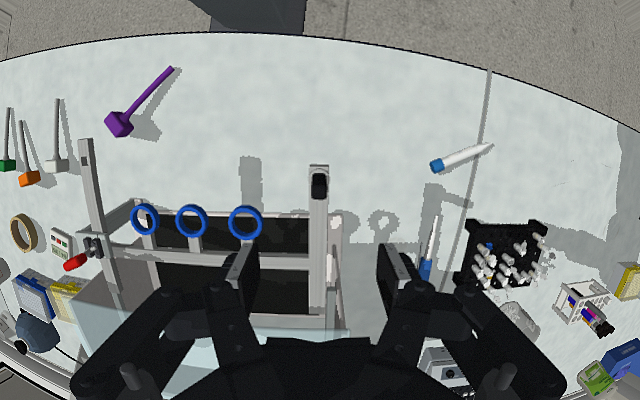

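The rings are at about (145,219), (191,221) and (245,223), drawn fully out, and agree with the rack pose to 2 mm. I'll fit the arm kinematics from the logged joints so I can plan the horizontal-tool placing.

```bash
cat > kin.py <<'E'
import numpy as np, json
from scipy.spatial.transform import Rotation as R
from scipy.optimize import least_squares
def fk(q,k):
    a1,e,d1,a2,a3,d4,d6,s4=k
    A=R.from_euler('z',q[0]); B=A*R.from_euler('y',q[1]); C=B*R.from_euler('y',q[2])
    D=C*R.from_euler('z',s4*q[3]); E=D*R.from_euler('y',q[4])
    F=E*R.from_euler('z',q[5]+np.pi/2)
    p=A.apply([a1,e,d1])+B.apply([0,0,a2])+C.apply([a3,0,d4])+F.apply([0,0,d6])
    return p,F
L=[json.loads(l) for l in open('log.jsonl')]
def fitk(s4=1):
    def f(k): return np.concatenate([fk(l[0],[*k,s4])[0]-l[1] for l in L]+[0.02*(np.array(k)-[0,.011,.3,.35,0,.35,.25])*[1,1,1,1,1,1,1]])
    r=least_squares(f,[0,.011,.3,.35,0,.35,.25]); return r
LO=np.array([-3.11,-.84,.21,-1.34,.05,-2.56]);HI=np.array([3.11,2.01,2.61,4.49,2.63,2.56])
def ik(p,Rt,k,seeds):
    best=[]
    for s in seeds:
        r=least_squares(lambda q:np.r_[(fk(q,k)[0]-p)*5,(fk(q,k)[1].inv()*Rt).as_rotvec()],np.clip(s,LO+.01,HI-.01),bounds=(LO,HI))
        if r.cost<1e-6 and not any(np.abs(r.x-b).max()<.02 for b in best): best.append(r.x)
    return best
E
python3 - <<'E'
from kin import *
r=fitk(); k=[*r.x,1]; print(np.round(r.x,4))
for l in L[::2]:
    p,F=fk(l[0],k); print((1e3*(p-l[1])).round(1),np.degrees((F.inv()*R.from_quat(l[2])).magnitude()).round(2))
E
```

```text
[0.0008 0.0115 0.1804 0.5887 0.0251 0.4171 0.3556]
[-0.1  0.1  0. ] 0.0
[-0.1  0.1  0. ] 0.0
[ 0.1 -0.1 -0. ] 0.0
[-0.  0.  0.] 0.0
[-0.   0.1  0. ] 0.0
[0.  0.1 0. ] 0.0
[-0.3 -0.2  0.1] 0.0
[ 0.3  0.1 -0. ] 0.0
```

```bash
python3 -m inch '[{"x":5,"y":-54.7,"z":0,"rx":0,"ry":0,"rz":0,"gripper":85},{"x":5,"y":-54.7,"z":0,"rx":0,"ry":0,"rz":0,"gripper":85},{"x":5,"y":-54.7,"z":0,"rx":0,"ry":0,"rz":0,"gripper":85},{"x":5,"y":-54.7,"z":0,"rx":0,"ry":0,"rz":0,"gripper":85},{"x":5,"y":-54.7,"z":0,"rx":0,"ry":0,"rz":0,"gripper":85},{"x":5,"y":-54.7,"z":0,"rx":0,"ry":0,"rz":0,"gripper":85},{"x":5,"y":-54.7,"z":0,"rx":0,"ry":0,"rz":0,"gripper":85},{"x":5,"y":-54.7,"z":0,"rx":0,"ry":0,"rz":0,"gripper":85},{"x":5,"y":-54.7,"z":0,"rx":0,"ry":0,"rz":0,"gripper":85},{"x":0,"y":0,"z":0,"rx":0,"ry":0,"rz":0,"gripper":85}]'
python3 - <<'E'
from h import *
st()
P=camera_params('wrist');im=get_image('wrist');cv2.imwrite('pics/w7.png',im[:,:,::-1])
np.save('P7.npy',P,allow_pickle=True)
E
python3 -m inch '[{"x":0,"y":0,"z":0,"rx":10,"ry":0,"rz":0,"gripper":85},{"x":0,"y":0,"z":0,"rx":10,"ry":0,"rz":0,"gripper":85},{"x":0,"y":0,"z":0,"rx":0,"ry":0,"rz":0,"gripper":85}]'
python3 -c "
from h import *
st()"
python3 -m inch '[{"x":0,"y":0,"z":0,"rx":-10,"ry":0,"rz":0,"gripper":85},{"x":0,"y":0,"z":0,"rx":-10,"ry":-10,"rz":0,"gripper":85},{"x":0,"y":0,"z":0,"rx":0,"ry":-10,"rz":0,"gripper":85},{"x":0,"y":0,"z":0,"rx":0,"ry":0,"rz":0,"gripper":85}]'
python3 - <<'E'
from h import *
st()
from kin import *
for s in(1,-1):
    r=fitk(s); k=[*r.x,s]; print(s,np.round(r.x,4),r.cost)
    for l in L[-3:]:
        p,F=fk(l[0],k); print((1e3*(p-l[1])).round(1),np.degrees((F.inv()*R.from_quat(l[2])).magnitude()).round(2))
E
```

```text
t: 16.62
tcp_pos: [0.4579, -0.2235, 0.308]
eef_rot: [-0.053, 0.999, 0.001, -0.002]
contact_force: [0.2, 1.2, 0.0]
opening: 0.995
finger_force: 0.0
t 16.62 p [ 0.4579 -0.2235  0.308 ] q [ -27.3   10.1   89.8   -0.    80.3 -123.3] op 85.0 ff 0.0 F [0.2 1.2 0. ]
 x [-0.994 -0.105  0.004] y [-0.105  0.994  0.002] z [-0.004  0.001 -1.   ] xaz -174.0
t: 17.05
tcp_pos: [0.4579, -0.2171, 0.309]
eef_rot: [-0.057, 0.983, -0.172, 0.008]
contact_force: [0.2, 0.5, -0.1]
opening: 0.992
finger_force: 0.0
t 17.05 p [ 0.4579 -0.2171  0.309 ] q [ -15.2    5.8   97.6  -19.6   70.3 -106.3] op 84.7 ff 0.0 F [ 0.2  0.5 -0.1]
 x [-0.993 -0.116  0.003] y [-0.11   0.934 -0.34 ] z [ 0.036 -0.338 -0.941] xaz -173.3
t: 17.55
tcp_pos: [0.4564, -0.221, 0.3098]
eef_rot: [-0.06, 0.986, -0.011, 0.153]
contact_force: [0.5, -1.4, -0.2]
opening: 0.996
finger_force: 0.0
t 17.55 p [ 0.4564 -0.221   0.3098] q [ -33.     2.1  101.    10.5   62.4 -133.7] op 85.0 ff 0.0 F [ 0.5 -1.4 -0.2]
 x [-0.946 -0.122 -0.3  ] y [-0.115  0.993 -0.04 ] z [ 0.302 -0.003 -0.953] xaz -172.7
1 [3.000e-04 1.150e-02 1.410e-01 5.906e-01 2.490e-02 4.170e-01 3.180e-01] 1.866495973214155e-05
[ 0.1 -0.  -0. ] 0.0
[ 0.2  0.  -0.1] 0.0
[ 0.2 -0.2 -0.1] 0.0
-1 [ 0.0429  0.0104 -0.1405  0.3164 -0.0399  0.4424 -0.1745] 0.005748880359720256
[ 28.6 -15.8   0.6] 0.1
[  5.8  44.5 -33.9] 39.28
[-58.1   8.6 -28.6] 21.1
```

View pics/w7.png

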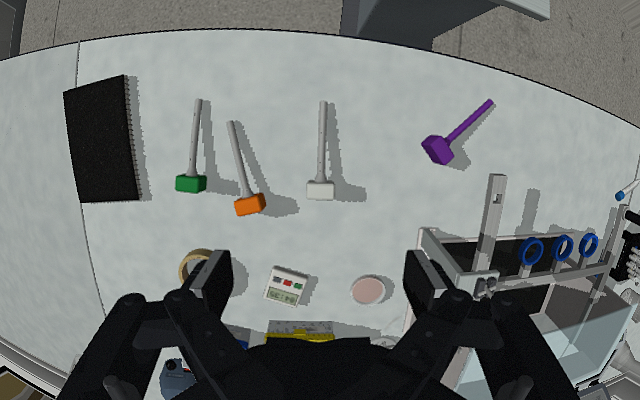

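The tampers are clear: white head (320,190), orange (249,204), green (190,184). The kinematic fit is good to 0.2 mm. Next I'll search for a feasible placing azimuth and measure the heads from this view.

```bash
cat > place.py <<'E'
from h import *
import kin
K=[*kin.fitk(1).x,1]
def hor(phi,down):
    a=np.radians(phi);z=np.array([np.cos(a),np.sin(a),0]);x=np.array([0,0,-1. if down else 1.]);return R.from_matrix(np.c_[x,np.cross(z,x),z])
E
python3 - <<'E'
from place import *
rng=np.random.default_rng(0)
seeds=[np.array([a,.4,1.6,b,c,d]) for a in(-.8,0,.6) for b in(-1,.8,1.6,2.5,3.2) for c in(.7,1.5) for d in(-1.5,0,1.5)]
for ring in(-.065,.065):
  for phi in(-90,-60,-30,0,30,60,90):
    z=np.array([np.cos(np.radians(phi)),np.sin(np.radians(phi)),0])
    for dn in(1,0):
      for s in kin.ik(rk(-.11,ring,.30)+.016*z,hor(phi,dn),K,seeds):
        s2=kin.ik(rk(-.11,ring,.16)+.016*z,hor(phi,dn),K,[s])
        if s2: print(ring,phi,dn,np.degrees(s).round(),np.degrees(s2[0]).round())
P=np.load('P7.npy',allow_pickle=True).item()
im=cv2.imread('pics/w7.png')[:,:,::-1].copy()
for c,b in(('orange',(220,180,280,225)),('green',(165,165,215,200))):
  for a,p,s in blobs(im,c,b,80,40): print(c,a,p,s,onz('wrist',p,.032,P))
print('white',onz('wrist',(320,185),.040,P))
for n,h,e in(('white',(320.5,184),(323,102)),('orange',(246,197),(231,122)),('green',(190.5,180),(198,100))):
  H,E=onz('wrist',h,.035,P),onz('wrist',e,.008,P); print(n,H,E,np.degrees(np.arctan2(*(E-H)[1::-1])))
E
```

```text
-0.065 -90 1 [ 34.  38.  97. -64. 114.  50.] [ 34.  49. 100. -60. 107.  63.]
-0.065 -90 0 [  34.   38.   97.  -64.  114. -130.] [  34.   49.  100.  -60.  107. -117.]
-0.065 -30 1 [ 38.  20. 137. 250.  82.  69.] [ 38.  43. 142. 249.  92.  95.]
-0.065 -30 0 [  38.   20.  137.  250.   82. -111.] [ 38.  43. 142. 249.  92. -85.]
-0.065 60 1 [-29.  24. 128.  91.  89. 118.] [-29.  42. 132.  91.  90.  96.]
-0.065 60 0 [-29.  24. 128.  91.  89. -62.] [-29.  42. 132.  91.  90. -84.]
-0.065 90 1 [-25.  33. 107.  70. 106. 127.] [-25.  46. 110.  67. 100. 112.]
-0.065 90 0 [-25.  33. 107.  70. 106. -53.] [-25.  46. 110.  67. 100. -68.]
0.065 -90 1 [ 44.  43.  85. -60. 123.  47.] [ 44.  53.  88. -54. 116.  59.]
0.065 -90 0 [  44.   43.   85.  -60.  123. -133.] [  44.   53.   88.  -54.  116. -121.]
0.065 -60 1 [ 51.  34. 105. -74. 104.  51.] [ 51.  46. 108. -71.  99.  66.]
0.065 -60 0 [  51.   34.  105.  -74.  104. -129.] [  51.   46.  108.  -71.   99. -114.]
0.065 60 1 [-12.  21. 135. 107.  83. 113.] [-12.  43. 139. 108.  91.  88.]
0.065 60 0 [-12.  21. 135. 107.  83. -67.] [-12.  43. 139. 108.  91. -92.]
0.065 90 1 [-13.  30. 114.  80.  97. 125.] [-13.  44. 118.  78.  94. 108.]
0.065 90 0 [-13.  30. 114.  80.  97. -55.] [-13.  44. 118.  78.  94. -72.]
orange 529 [249.7826087 204.463138 ] [234 193  32  23] [ 0.53299454 -0.31395769  0.032     ]
green 443 [189.81264108 183.56433409] [175 175  32  18] [ 0.51072457 -0.40759441  0.032     ]
white [ 0.49154418 -0.21647062  0.04      ]
white [ 0.49135533 -0.21575025  0.035     ] [ 0.37904408 -0.22409546  0.008     ] -175.75048601201934
orange [ 0.52129637 -0.31935758  0.035     ] [ 0.41877348 -0.35394078  0.008     ] -161.35963065623403
green [ 0.50429754 -0.40517347  0.035     ] [ 0.38862055 -0.40808298  0.008     ] -178.5591973959233
```

```bash
cat >> place.py <<'E'
def tool(u,d,beta,dn):
    b=np.radians(beta);u=np.array(u);d=np.array(d)
    z=np.cos(b)*d-np.sin(b)*u; x=-np.cos(b)*u-np.sin(b)*d
    if not dn:x=-x
    return R.from_matrix(np.c_[x,np.cross(z,x),z])
def lying(az,sl=7):
    a,s=np.radians([az,sl]); return np.array([np.cos(a)*np.cos(s),np.sin(a)*np.cos(s),np.sin(s)]),np.array([np.cos(a)*np.sin(s),np.sin(a)*np.sin(s),-np.cos(s)])
def final(phi): a=np.radians(phi); return np.array([0,0,1.]),np.array([np.cos(a),np.sin(a),0])
SEEDS=[np.array([a,.4,1.8,b,c,d]) for a in(-.6,0,.6) for b in(-.8,0,1.,2.) for c in(.4,1.2) for d in(-1.6,0,1.6)]
E
python3 - <<'E'
from place import *
D=lambda s:np.degrees(s).round().astype(int)
for beta in(30,45):
  for dn in(1,0):
    for n,p,az in(('white',[.487,-.217,.02],4),('orange',[.52,-.32,.02],19),('green',[.50,-.407,.02],1)):
      u,d=lying(az);Rt=tool(u,d,beta,dn);z=Rt.as_matrix()[:,2]
      print('grasp',beta,dn,n,*[D(s) for s in kin.ik(np.array(p)+.012*z,Rt,K,SEEDS)])
    for phi in(-60,-30,0,30,60):
     for ring in(-.065,.065):
      Rt=tool(*final(phi),beta,dn);z=Rt.as_matrix()[:,2];tgt=rk(-.11,ring,.162)+.012*z
      for s in kin.ik(tgt+[0,0,.14],Rt,K,SEEDS):
        s2=kin.ik(tgt,Rt,K,[s])
        if s2: print(beta,dn,phi,ring,D(s),D(s2[0]))
E
```

```text
grasp 30 1 white [ -20   37   97  -10   67 -108]
grasp 30 1 orange [ -25   41   89  -17   68 -125]
grasp 30 1 green [ -34   44   81  -13   74 -119]
30 1 -60 -0.065 [ 36  16 108 -62  78  33] [ 36  27 117 -67  70  52]
30 1 -60 0.065 [ 48  22  98 -56  88  35] [ 48  32 106 -57  79  50]
30 1 0 -0.065 [ 13  -5 132 238  13  39] [ 13  14 145 197  40  83]
grasp 30 0 white [-20  37  97 -10  67  72]
grasp 30 0 orange [-25  41  89 -17  68  55]
grasp 30 0 green [-34  44  81 -13  74  61]
30 0 -60 0.065 [  48   22   98  -56   88 -145] [  48   32  106  -57   79 -130]
30 0 0 -0.065 [  13   -5  132  238   13 -141] [ 13  14 145 197  40 -97]
30 0 30 -0.065 [-14  -1 129  89  37 -25] [-14  16 141 122  45 -68]
30 0 30 0.065 [ 11  -3 131 111  17 -32] [ 11  15 143 154  40 -79]
30 0 60 -0.065 [-24  10 117  68  68 -31] [-24  23 126  78  61 -55]
30 0 60 0.065 [ -6   6 121  77  54 -27] [ -6  20 132  95  53 -57]
grasp 45 1 white [ -18   45   88  -13   84 -106]
grasp 45 1 orange [ -21   47   81  -24   83 -121]
grasp 45 1 green [ -31   51   72  -19   90 -117]
45 1 -60 -0.065 [ 31  12 103 -48  73  19] [ 31  21 114 -55  60  36]
45 1 -60 0.065 [ 43  18  95 -44  83  25] [ 43  26 105 -47  70  38]
45 1 -30 -0.065 [ 26   2 115 -53  48  -2] [ 26  13 127 -76  37  29]
45 1 -30 0.065 [ 42   8 108 -51  60   8] [ 42  18 120 -65  48  30]
grasp 45 0 white [-18  45  88 -13  84  74]
grasp 45 0 orange [-21  47  81 -24  83  59]
grasp 45 0 green [-31  51  72 -19  90  63]
45 0 30 -0.065 [ -8  -2 119  49  35  17] [ -8  10 132  91  26 -30]
45 0 30 0.065 [ 14  -3 120  32  22  49] [ 14  10 133 118  13 -40]
45 0 60 -0.065 [-17   7 110  51  63 -12] [-17  17 121  63  51 -33]
45 0 60 0.065 [  0   4 113  53  50   0] [  0  15 125  73  40 -29]
```

```bash
python3 - <<'E'
from h import *
P=np.load('P7.npy',allow_pickle=True).item()
print(P['xyz'])
im=cv2.imread('pics/w7.png')[:,:,::-1]
for n,cols in(('green',(181,190,200)),('orange',(240,250,258)),('white',(312,320,328))):
  r0={'green':166,'orange':184,'white':170}[n]
  for c in cols: print(n,c,r0,' '.join('%d/%d/%d'%tuple(v) for v in im[r0:r0+36:2,c]))
# predicted for a white tamper at head mid (.487,-.2165,.021)
for z in(0,.04): print([proj('wrist',[x,-.2165,z],P).round(0) for x in(.478,.502)])
E
```

```text
[ 0.38414412 -0.23176893  0.45018922]
green 181 166 172/179/176 173/179/177 175/181/177 178/184/181 123/127/124 13/69/31 32/114/56 36/117/60 31/115/57 30/112/53 34/114/55 28/113/54 13/98/38 154/159/157 176/184/179 177/183/180 175/182/179 176/183/179
green 190 166 146/149/146 142/143/140 137/138/136 129/129/128 124/124/121 56/74/61 26/99/48 34/114/57 32/114/56 31/112/53 29/111/52 31/113/55 26/109/51 80/112/86 179/185/182 172/179/176 173/179/176 171/176/173
green 200 166 167/173/170 168/176/174 169/177/174 171/178/176 150/163/157 1/34/7 5/40/16 12/44/17 11/44/24 3/42/14 6/45/15 11/48/20 0/35/4 135/149/141 170/177/175 167/175/172 168/176/172 166/173/172
orange 240 184 164/170/167 171/178/177 141/148/145 145/152/150 148/153/153 146/151/149 174/183/183 103/58/33 157/78/15 197/99/19 197/98/16 197/99/22 197/98/17 196/97/15 194/97/15 188/92/12 150/128/123 170/177/175
orange 250 184 180/188/184 182/191/188 102/106/103 70/72/70 80/79/79 91/92/92 97/77/62 167/80/7 200/103/24 195/98/18 196/99/22 196/99/18 195/98/22 194/98/19 185/90/12 142/139/137 171/179/176 172/178/176
orange 258 184 122/127/12
[... 244 characters left out ...]
67/176/173 92/94/91 93/96/92 163/167/160 184/187/180 181/185/178 182/187/179 183/186/179 180/184/176 181/185/176 160/163/156 173/180/178 171/177/176 170/175/173
white 320 170 125/127/125 151/154/151 146/147/145 144/146/141 143/142/139 134/137/134 103/104/101 162/166/159 179/183/175 180/183/176 179/184/177 179/182/175 181/183/176 180/184/177 170/174/167 138/145/142 170/178/175 167/174/173
white 328 170 172/179/176 172/178/174 171/177/174 152/159/155 128/133/131 94/98/94 68/68/68 157/161/153 179/184/176 179/183/176 180/183/177 179/183/175 178/182/174 178/182/176 170/172/166 119/125/122 171/178/173 167/174/172
[array([321., 169.]), array([319., 185.])]
[array([321., 175.]), array([319., 192.])]
```

```bash
cat >> h.py <<'E'
def topface(im,name,box):
    x0,y0,x1,y1=box;c=im[y0:y1,x0:x1].astype(int);r,g,b=c[...,0],c[...,1],c[...,2]
    m={'white':(b<r-1)&(r>165)&(g<r+12),'orange':(r>175)&(b<70),'green':(g>90)&(r<70)&(b<90)}[name].astype(np.uint8)
    m=cv2.morphologyEx(m,cv2.MORPH_OPEN,np.ones((3,3),np.uint8))
    n,l,s,_=cv2.connectedComponentsWithStats(m); i=1+s[1:,4].argmax()
    pts=cv2.findContours((l==i).astype(np.uint8),0,2)[0]; p=max(pts,key=len).reshape(-1,2)+[x0,y0]
    return p.astype(np.float32)
def headpose(im,P,name,box):
    """head middle xy and azimuth of handle->head from the top face (plane z .041)"""
    p=topface(im,name,box); w=np.array([onz('wrist',q,.041,P)[:2] for q in p],np.float32)
    (c,sz,ang)=cv2.minAreaRect(w*1000); B=cv2.boxPoints((c,sz,ang))/1000
    e=[B[1]-B[0],B[2]-B[1]]; e.sort(key=np.linalg.norm); u=e[0]/np.linalg.norm(e[0]); u=u*np.sign(u[0])
    return np.array(c)/1e3+.0024*u,np.degrees(np.arctan2(u[1],u[0])),np.array(sz)
E
python3 - <<'E'
from h import *
P=np.load('P7.npy',allow_pickle=True).item();im=cv2.imread('pics/w7.png')[:,:,::-1].copy()
for n,b in(('white',(295,170,345,210)),('orange',(220,180,280,225)),('green',(165,165,215,200))): print(n,*headpose(im,P,n,b))
E
```

```text
white [ 0.50297949 -0.21591243] 6.072151 [18.60704041 34.56493378]
orange [ 0.53501937 -0.31658566] 18.16321 [20.10759354 34.8984375 ]
green [ 0.51201021 -0.40955526] -1.277872 [34.1223259  21.60753822]
```

```bash
cat >> place.py <<'E'
def rows(p0,R0,p1,R1,n):
    w=(R0.inv()*R1).as_rotvec()/n; S=R.from_rotvec(w); A=sum((S**i).as_matrix() for i in range(n))
    v=np.linalg.solve(A,R0.inv().apply(np.array(p1)-p0))
    print(n,'rows: xyz',(v*1e3).round(2),'rxyz',np.degrees(w).round(2))
    q=None
    return v,w
def check(p0,R0,v,w,n,q):
    p,r=np.array(p0,float),R0; out=[]
    for i in range(n):
        p=p+r.apply(v); r=r*R.from_rotvec(w); s=kin.ik(p,r,K,[q])
        if not s: print('  IK fails at',i,p); return q
        j=np.abs(s[0]-q).max()/.125
        if j>2.1: print('  fast',i,round(j,2))
        q=s[0]; out.append(p)
    print('  path z',[round(a[2],3) for a in out][::3],'end q',np.degrees(q).round())
    return q
def go(p1,R1,n):
    o=log(); r=R.from_quat(o['eef_rot']); v,w=rows(o['tcp_pos'],r,p1,R1,n); check(o['tcp_pos'],r,v,w,n,o['joints'])
BETA=40
def grasp(mid,az,back=0,gz=.026):
    u,d=lying(az); Rt=tool(u,d,BETA,0); z=Rt.as_matrix()[:,2]
    gp=np.r_[mid,.021]-d*(gz-.021)/-d[2]
    return gp+(.019-back)*z,Rt
def tamper_in_tool(mid,az,p,Rt):   # shoulder, axis in tool frame
    u,_=lying(az); return Rt.inv().apply(np.r_[mid,.021]-.012*u-p),Rt.inv().apply(u)
def place(ringxyz,phi,dz,rel):
    Rt=tool(*final(phi),BETA,0); return np.array(ringxyz)+[0,0,dz]-Rt.apply(rel),Rt
E
python3 - <<'E'
from place import *
p,Rt=grasp([.503,-.216],5,.07); print(p,Rt.as_matrix()[:,2]); go(p,Rt,20)
E
```

```text
[ 0.53005931 -0.21363262  0.0687722 ] [-0.54256652 -0.04746842 -0.83867057]
20 rows: xyz [ 4.05 -7.95 10.93] rxyz [-3.81 -0.19 -8.08]
  IK fails at 1 [ 0.45839113 -0.23744439  0.28700245]
```

```bash
python3 -m inch '[{"x":0,"y":0,"z":0,"rx":0,"ry":0,"rz":10,"gripper":64},{"x":0,"y":0,"z":0,"rx":0,"ry":0,"rz":10,"gripper":64},{"x":0,"y":0,"z":0,"rx":0,"ry":0,"rz":10,"gripper":64},{"x":0,"y":0,"z":0,"rx":0,"ry":0,"rz":10,"gripper":64},{"x":0,"y":0,"z":0,"rx":0,"ry":0,"rz":10,"gripper":64},{"x":0,"y":0,"z":0,"rx":0,"ry":0,"rz":10,"gripper":64},{"x":0,"y":0,"z":0,"rx":0,"ry":0,"rz":10,"gripper":64},{"x":0,"y":0,"z":0,"rx":0,"ry":0,"rz":10,"gripper":64},{"x":0,"y":0,"z":0,"rx":0,"ry":0,"rz":10,"gripper":64},{"x":0,"y":0,"z":0,"rx":0,"ry":0,"rz":10,"gripper":64},{"x":0,"y":0,"z":0,"rx":0,"ry":0,"rz":10,"gripper":64},{"x":0,"y":0,"z":0,"rx":0,"ry":0,"rz":10,"gripper":64},{"x":0,"y":0,"z":0,"rx":0,"ry":0,"rz":10,"gripper":64},{"x":0,"y":0,"z":0,"rx":0,"ry":0,"rz":10,"gripper":64},{"x":0,"y":0,"z":0,"rx":0,"ry":0,"rz":10,"gripper":64},{"x":0,"y":0,"z":0,"rx":0,"ry":0,"rz":10,"gripper":64},{"x":0,"y":0,"z":0,"rx":0,"ry":0,"rz":10,"gripper":64},{"x":0,"y":0,"z":0,"rx":0,"ry":0,"rz":10,"gripper":64},{"x":0,"y":0,"z":0,"rx":0,"ry":0,"rz":0,"gripper":64}]'
python3 - <<'E'
from place import *
st()
p,Rt=grasp([.503,-.216],5,.07); go(p,Rt,8)
E
```

```text
t: 19.92
tcp_pos: [0.4599, -0.2205, 0.3108]
eef_rot: [0.986, 0.064, 0.153, 0.012]
contact_force: [0.1, 0.5, -0.7]
opening: 0.75
finger_force: 0.0
t 19.93 p [ 0.4599 -0.2205  0.3108] q [-32.7   2.3 100.6  10.5  62.4  46.3] op 64.0 ff 0.0 F [ 0.1  0.5 -0.7]
 x [0.945 0.129 0.301] y [ 0.122 -0.992  0.043] z [ 0.304 -0.004 -0.953] xaz 7.8
8 rows: xyz [11.56 -0.44 30.42] rxyz [ 0.35 -6.32  0.21]
  path z [np.float64(0.285), np.float64(0.198), np.float64(0.101)] end q [-17.  42.  81. -12.  88.  72.]
```

```bash
python3 -m inch '[{"x":11.56,"y":-0.44,"z":30.4,"rx":0.35,"ry":-6.32,"rz":0.21,"gripper":64},{"x":11.56,"y":-0.44,"z":30.4,"rx":0.35,"ry":-6.32,"rz":0.21,"gripper":64},{"x":11.56,"y":-0.44,"z":30.4,"rx":0.35,"ry":-6.32,"rz":0.21,"gripper":64},{"x":11.56,"y":-0.44,"z":30.4,"rx":0.35,"ry":-6.32,"rz":0.21,"gripper":64},{"x":11.56,"y":-0.44,"z":30.4,"rx":0.35,"ry":-6.32,"rz":0.21,"gripper":64},{"x":11.56,"y":-0.44,"z":30.4,"rx":0.35,"ry":-6.32,"rz":0.21,"gripper":64},{"x":11.56,"y":-0.44,"z":30.4,"rx":0.35,"ry":-6.32,"rz":0.21,"gripper":64},{"x":11.56,"y":-0.44,"z":30.4,"rx":0.35,"ry":-6.32,"rz":0.21,"gripper":64},{"x":0,"y":0,"z":0,"rx":0,"ry":0,"rz":0,"gripper":64}]'
python3 - <<'E'
from place import *
st()
p,Rt=grasp([.503,-.216],5); go(p,Rt,4)
P=camera_params('wrist');im=get_image('wrist');cv2.imwrite('pics/w8.png',im[:,:,::-1]); np.save('P8.npy',P,allow_pickle=True)
u=lying(5)[0]; m=np.array([.503,-.216,.021])
print(P['xyz'],proj('wrist',m,P),proj('wrist',m-.012*u,P),proj('wrist',m-.1*u,P))
E
```

```text
t: 21.05
tcp_pos: [0.5289, -0.2128, 0.0643]
eef_rot: [0.957, 0.043, -0.287, 0.01]
contact_force: [0.2, -0.5, 0.1]
opening: 0.747
finger_force: 0.0
t 21.05 p [ 0.5289 -0.2128  0.0643] q [-16.7  42.   81.3 -11.5  88.3  71.8] op 63.8 ff 0.0 F [ 0.2 -0.5  0.1]
 x [ 0.832  0.076 -0.55 ] y [ 0.088 -0.996 -0.005] z [-0.548 -0.044 -0.835] xaz 5.2
4 rows: xyz [-0.31  0.27 16.42] rxyz [-0.06  0.09  0.05]
  path z [np.float64(0.051), np.float64(0.01)] end q [-18.  43.  89. -12.  79.  73.]
[ 0.67156425 -0.20087122  0.14087634] [318.90095021 217.95771636] [318.83082208 226.04216251] [318.4641399 267.2517064]
```

View pics/w8.png

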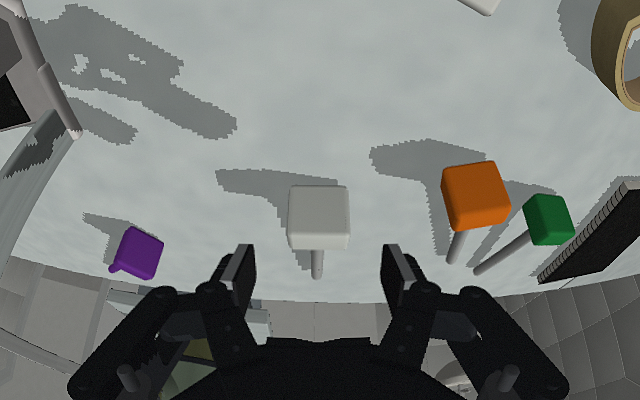

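The white head is at (319,216), centred between the pads, as predicted. I'll go in and grip.

```bash
python3 -m inch '[{"x":-0.3,"y":0.3,"z":16.4,"rx":0,"ry":0,"rz":0,"gripper":64},{"x":-0.3,"y":0.3,"z":16.4,"rx":0,"ry":0,"rz":0,"gripper":64},{"x":-0.3,"y":0.3,"z":16.4,"rx":0,"ry":0,"rz":0,"gripper":64},{"x":-0.3,"y":0.3,"z":16.4,"rx":0,"ry":0,"rz":0,"gripper":64},{"x":0,"y":0,"z":0,"rx":0,"ry":0,"rz":0,"gripper":64},{"x":0,"y":0,"z":0,"rx":0,"ry":0,"rz":0,"gripper":0},{"x":0,"y":0,"z":0,"rx":0,"ry":0,"rz":0,"gripper":0},{"x":0,"y":0,"z":0,"rx":0,"ry":0,"rz":0,"gripper":0},{"x":0,"y":0,"z":0,"rx":0,"ry":0,"rz":0,"gripper":0},{"x":0,"y":0,"z":0,"rx":0,"ry":0,"rz":0,"gripper":0}]' 80
python3 - <<'E'
from place import *
o,M=st(); r=R.from_quat(o['eef_rot'])
rel,u=tamper_in_tool([.503,-.216],5,o['tcp_pos'],r); print('rel',rel,'u',u)
for nm,phi in(('ring3',60),):
    p,Rt=place(rk(-.11,.065,.15),phi,.135,rel); print(p)
    p0=o['tcp_pos']+[0,0,.25]
    v,w=rows(p0,r,p,Rt,18); q=kin.ik(p0,r,K,[o['joints']])
    print(q and np.degrees(q[0]).round())
    if q: check(p0,r,v,w,18,q[0])
E
```

```text
t: 22.35
tcp_pos: [0.4941, -0.2185, 0.0163]
eef_rot: [0.958, 0.041, -0.282, 0.012]
contact_force: [1.6, 0.3, 7.5]
opening: 0.45
finger_force: 79.8
t 22.35 p [ 0.4941 -0.2185  0.0163] q [-17.9  42.4  88.8 -12.4  79.8  72.8] op 38.5 ff 79.8 F [1.6 0.3 7.5]
 x [ 0.837  0.071 -0.542] y [ 0.085 -0.996  0.001] z [-0.54  -0.047 -0.84 ] xaz 4.8
rel [-0.00413556 -0.00171073 -0.00122463] u [ 0.76808498 -0.00212738 -0.64034439]
[0.51218488 0.20211636 0.28738085]
18 rows: xyz [ 14.28 -20.3    2.98] rxyz [ 0.5   4.22 -3.29]
[-18.  30.  73. -13. 107.  67.]
  path z [np.float64(0.256), np.float64(0.235), np.float64(0.227), np.float64(0.232), np.float64(0.247), np.float64(0.27)] end q [ -3.   5. 117.  62.  51. -11.]
```

```bash
cat >> place.py <<'E'
def carry(rel,target,dz,phi,lift,n=18,via=None):
    o=log(); r=R.from_quat(o['eef_rot']); M=r.as_matrix()
    print('lift in tool axes',(M.T@[0,0,lift]*1e3).round(1))
    p0=o['tcp_pos']+[0,0,lift]; q=kin.ik(p0,r,K,[o['joints']]); print('q lifted',q and np.degrees(q[0]).round())
    p,Rt=place(target,phi,dz,rel); v,w=rows(p0,r,p,Rt,n); check(p0,r,v,w,n,q[0])
    uu=Rt.inv().apply([0,0,1.]); P,Q=p0,r; tips=[]
    for i in range(n):
        P=P+Q.apply(v);Q=Q*R.from_rotvec(w);tips.append(P+Q.apply(np.array(rel)-.115*uu))
    print('tips',[t.round(2).tolist() for t in tips][::2])
E
python3 - <<'E'
from place import *
rel=[-.0041,0,-.0012]
carry(rel,rk(-.11,.065,.15),.16,60,.32)
E
```

```text
lift in tool axes [-173.4    0.3 -268.9]
q lifted [-18.  29.  66. -14. 116.  65.]
18 rows: xyz [ 13.94 -19.75   5.65] rxyz [ 0.5   4.22 -3.29]
  path z [np.float64(0.324), np.float64(0.296), np.float64(0.28), np.float64(0.277), np.float64(0.284), np.float64(0.299)] end q [ -3.   3. 114.  59.  53.  -7.]
tips [[0.39, -0.21, 0.3], [0.41, -0.18, 0.27], [0.43, -0.14, 0.23], [0.45, -0.09, 0.21], [0.47, -0.04, 0.19], [0.48, 0.01, 0.18], [0.5, 0.06, 0.18], [0.51, 0.12, 0.18], [0.51, 0.17, 0.19]]
```

```bash
python3 -m inch '[{"x":-14,"y":0,"z":-22,"rx":0,"ry":0,"rz":0,"gripper":0},{"x":-26.6,"y":0,"z":-41.2,"rx":0,"ry":0,"rz":0,"gripper":0},{"x":-26.6,"y":0,"z":-41.2,"rx":0,"ry":0,"rz":0,"gripper":0},{"x":-26.6,"y":0,"z":-41.2,"rx":0,"ry":0,"rz":0,"gripper":0},{"x":-26.6,"y":0,"z":-41.2,"rx":0,"ry":0,"rz":0,"gripper":0},{"x":-26.6,"y":0,"z":-41.2,"rx":0,"ry":0,"rz":0,"gripper":0},{"x":-26.6,"y":0,"z":-41.2,"rx":0,"ry":0,"rz":0,"gripper":0},{"x":0,"y":0,"z":0,"rx":0,"ry":0,"rz":0,"gripper":0}]' 80
python3 - <<'E'
from place import *
st();carry([-.0041,0,-.0012],rk(-.11,.065,.15),.16,60,0)
E
```

```text
t: 23.35
tcp_pos: [0.4946, -0.2185, 0.3388]
eef_rot: [0.959, 0.04, -0.279, 0.013]
contact_force: [0.0, 0.3, -1.7]
opening: 0.454
finger_force: 80.4
t 23.35 p [ 0.4946 -0.2185  0.3388] q [-17.9  28.3  65.6 -13.5 115.7  64.6] op 38.7 ff 80.4 F [ 0.   0.3 -1.7]
 x [ 0.841  0.07  -0.536] y [ 0.085 -0.996  0.003] z [-0.534 -0.048 -0.844] xaz 4.7
lift in tool axes [0. 0. 0.]
q lifted [-18.  28.  66. -14. 116.  65.]
18 rows: xyz [ 13.86 -19.76   5.8 ] rxyz [ 0.52  4.2  -3.28]
  path z [np.float64(0.326), np.float64(0.298), np.float64(0.282), np.float64(0.278), np.float64(0.285), np.float64(0.3)] end q [ -3.   3. 114.  59.  53.  -7.]
tips [[0.39, -0.21, 0.31], [0.41, -0.18, 0.27], [0.43, -0.14, 0.24], [0.45, -0.09, 0.21], [0.47, -0.04, 0.19], [0.48, 0.01, 0.18], [0.5, 0.06, 0.18], [0.51, 0.12, 0.18], [0.51, 0.17, 0.19]]
```

```bash
python3 -m inch '[{"x":13.9,"y":-19.8,"z":5.8,"rx":0.52,"ry":4.2,"rz":-3.28,"gripper":0},{"x":13.9,"y":-19.8,"z":5.8,"rx":0.52,"ry":4.2,"rz":-3.28,"gripper":0},{"x":13.9,"y":-19.8,"z":5.8,"rx":0.52,"ry":4.2,"rz":-3.28,"gripper":0},{"x":13.9,"y":-19.8,"z":5.8,"rx":0.52,"ry":4.2,"rz":-3.28,"gripper":0},{"x":13.9,"y":-19.8,"z":5.8,"rx":0.52,"ry":4.2,"rz":-3.28,"gripper":0},{"x":13.9,"y":-19.8,"z":5.8,"rx":0.52,"ry":4.2,"rz":-3.28,"gripper":0},{"x":13.9,"y":-19.8,"z":5.8,"rx":0.52,"ry":4.2,"rz":-3.28,"gripper":0},{"x":13.9,"y":-19.8,"z":5.8,"rx":0.52,"ry":4.2,"rz":-3.28,"gripper":0},{"x":13.9,"y":-19.8,"z":5.8,"rx":0.52,"ry":4.2,"rz":-3.28,"gripper":0},{"x":13.9,"y":-19.8,"z":5.8,"rx":0.52,"ry":4.2,"rz":-3.28,"gripper":0},{"x":13.9,"y":-19.8,"z":5.8,"rx":0.52,"ry":4.2,"rz":-3.28,"gripper":0},{"x":13.9,"y":-19.8,"z":5.8,"rx":0.52,"ry":4.2,"rz":-3.28,"gripper":0},{"x":13.9,"y":-19.8,"z":5.8,"rx":0.52,"ry":4.2,"rz":-3.28,"gripper":0},{"x":13.9,"y":-19.8,"z":5.8,"rx":0.52,"ry":4.2,"rz":-3.28,"gripper":0},{"x":13.9,"y":-19.8,"z":5.8,"rx":0.52,"ry":4.2,"rz":-3.28,"gripper":0},{"x":13.9,"y":-19.8,"z":5.8,"rx":0.52,"ry":4.2,"rz":-3.28,"gripper":0},{"x":13.9,"y":-19.8,"z":5.8,"rx":0.52,"ry":4.2,"rz":-3.28,"gripper":0},{"x":13.9,"y":-19.8,"z":5.8,"rx":0.52,"ry":4.2,"rz":-3.28,"gripper":0},{"x":0,"y":0,"z":0,"rx":0,"ry":0,"rz":0,"gripper":0},{"x":0,"y":0,"z":0,"rx":0,"ry":0,"rz":0,"gripper":0}]' 80
python3 - <<'E'
from place import *
st();p,Rt=place(rk(-.11,.065,.15),60,.16,[-.0041,0,-.0012]);go(p,Rt,1)
P=camera_params('wrist');im=get_image('wrist');cv2.imwrite('pics/w9.png',im[:,:,::-1])
cv2.imwrite('pics/t9.png',get_image('top')[:,:,::-1]); s=get_image('side');cv2.imwrite('pics/s9.png',s[:,:,::-1])
h=proj('side',rk(-.11,.065,.19)); print(h)
x,y=int(h[0]),int(h[1])
c=cv2.resize(s[y-70:y+50,x-80:x+80,::-1],None,fx=2.5,fy=2.5); w=cv2.resize(im[:,:,::-1],(480,300)); 
cv2.imwrite('pics/m9.png',np.vstack([c[:, :400],np.zeros((0,400,3),np.uint8)]) if 0 else np.hstack([c,w]) if c.shape[0]==w.shape[0] else c)
E
```

```text
t: 25.85
tcp_pos: [0.5103, 0.2037, 0.3092]
eef_rot: [0.787, 0.451, 0.362, -0.214]
contact_force: [0.7, 0.0, -1.3]
opening: 0.453
finger_force: 80.5
t 25.85 p [0.5103 0.2037 0.3092] q [ -2.8   3.2 114.6  58.9  52.7  -6.2] op 38.7 ff 80.5 F [ 0.7  0.  -1.3]
 x [0.332 0.554 0.763] y [ 0.865 -0.502 -0.011] z [ 0.377  0.664 -0.646] xaz 59.1
1 rows: xyz [ 2.12  0.71 -2.43] rxyz [-0.3   0.22 -0.57]
  path z [np.float64(0.312)] end q [ -3.   3. 114.  59.  53.  -7.]
[279.61924448 153.23715068]
```

View pics/w9.png

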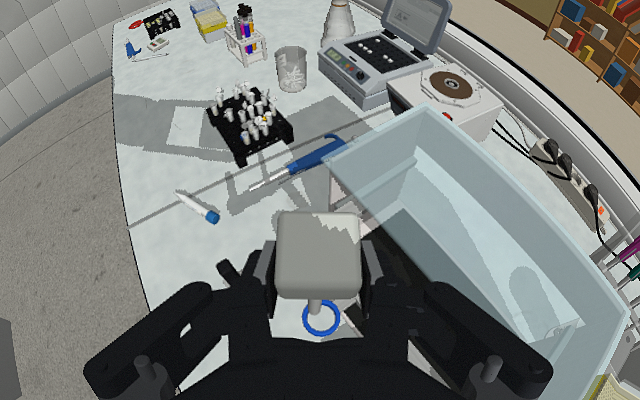

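```bash
python3 - <<'E'
from place import *
o=observe();r=R.from_quat(o['eef_rot']);P=camera_params('wrist')
rel=np.array([-.0041,0,-.0012]);u=tool(*final(60),BETA,0).inv().apply([0,0,1.])
for l in(0,.06,.09,.115): print(l,proj('wrist',o['tcp_pos']+r.apply(rel-l*u),P).round(1))
print('ring',proj('wrist',rk(-.11,.065,.15),P),'tip world',o['tcp_pos']+r.apply(rel-.115*u),rk(-.11,.065,.15),'axis',r.apply(u))
im=cv2.imread('pics/w9.png')
for y in(300,304,308,312,316): print(y,' '.join('%d'%v for v in im[y,296:352:2].max(1)))
for a,p,s in blobs(im[:,:,::-1].copy(),'blue',(290,295,350,345)): print(a,p,s,(onz('wrist',(s[0]+s[2]/2-.5,s[1]+s[3]/2-.5),.148,P)))
E
```

```text
0 [316.1 263.1]
0.06 [316.7 292.7]
0.09 [316.8 302.3]
0.115 [317.  308.8]
ring [319.26233495 317.63366507] tip world [0.50763761 0.20098819 0.19224133] [0.50890515 0.19985714 0.15      ] axis [ 0.01055064 -0.00281427  0.99994038]
300 209 208 210 207 207 210 65 109 129 142 147 150 137 157 188 177 136 133 147 135 174 174 172 173 166 165 166 166
304 200 198 199 199 201 187 71 112 128 140 145 141 116 156 150 146 175 196 184 164 181 163 160 163 161 157 161 187
308 198 197 197 202 166 184 86 115 131 140 143 136 149 201 197 200 205 127 119 191 185 166 160 157 192 107 23 31
312 198 198 203 154 175 188 113 116 130 143 139 130 194 197 198 199 198 199 215 105 191 187 150 204 49 22 29 33
316 199 199 200 153 187 155 214 199 199 200 197 195 197 197 197 199 199 199 202 176 160 188 195 176 201 183 53 30
439 [322.17995444 319.81548975] [302 300  38  37] [0.50994315 0.1992253  0.148     ]
```

```bash
python3 - <<'E'
from place import *
o=observe();r=R.from_quat(o['eef_rot']);P=camera_params('wrist')
t=onz('wrist',(314,309.5),.192,P);c=np.array([.5097,.1994,.192]);print(t,'world d',c-t,'tool',r.inv().apply(c-t)*1e3)
print('lower 152 in tool',r.inv().apply([0,0,-.152])*1e3)
E
```

```text
[0.50514098 0.20177033 0.192     ] world d [ 0.00455902 -0.00237033  0.        ] tool [0.19543985 5.13255233 0.14770709]
lower 152 in tool [-116.15209215    1.6017054    98.03125027]
```

White is held handle-down above the ring at (321,319), about 4 mm off along tool y. I'll correct that and lower.

```bash
python3 -m inch '[{"x":0,"y":3.8,"z":0,"rx":0,"ry":0,"rz":0,"gripper":0},{"x":-11.6,"y":0.2,"z":9.8,"rx":0,"ry":0,"rz":0,"gripper":0},{"x":-11.6,"y":0.2,"z":9.8,"rx":0,"ry":0,"rz":0,"gripper":0},{"x":-11.6,"y":0.2,"z":9.8,"rx":0,"ry":0,"rz":0,"gripper":0},{"x":-11.6,"y":0.2,"z":9.8,"rx":0,"ry":0,"rz":0,"gripper":0},{"x":0,"y":0,"z":0,"rx":0,"ry":0,"rz":0,"gripper":0}]' 80
python3 -m inch '[{"x":-11.6,"y":0.2,"z":9.8,"rx":0,"ry":0,"rz":0,"gripper":0},{"x":-11.6,"y":0.2,"z":9.8,"rx":0,"ry":0,"rz":0,"gripper":0},{"x":-11.6,"y":0.2,"z":9.8,"rx":0,"ry":0,"rz":0,"gripper":0},{"x":-11.6,"y":0.2,"z":9.8,"rx":0,"ry":0,"rz":0,"gripper":0},{"x":0,"y":0,"z":0,"rx":0,"ry":0,"rz":0,"gripper":0}]' 80
python3 - <<'E'
from place import *
o,_=st();r=R.from_quat(o['eef_rot']);rel=np.array([-.0041,0,-.0012]);print('shoulder',o['tcp_pos']+r.apply(rel))
E
```

```text
t: 26.75
tcp_pos: [0.5134, 0.202, 0.2477]
eef_rot: [0.787, 0.45, 0.362, -0.215]
contact_force: [-0.8, -1.2, -1.3]
opening: 0.453
finger_force: 80.5
t: 27.38
tcp_pos: [0.5139, 0.2021, 0.1878]
eef_rot: [0.787, 0.45, 0.362, -0.215]
contact_force: [-0.1, 0.9, -1.4]
opening: 0.454
finger_force: 80.5
t 27.38 p [0.5139 0.2021 0.1878] q [ -3.1  12.8 124.7  74.9  45.1 -30.5] op 38.8 ff 80.5 F [-0.1  0.9 -1.4]
 x [0.332 0.553 0.764] y [ 0.865 -0.502 -0.012] z [ 0.377  0.665 -0.645] xaz 59.1
shoulder [0.51206472 0.19907479 0.18547334]
```

```bash
python3 -m inch '[{"x":-9.9,"y":0.2,"z":8.4,"rx":0,"ry":0,"rz":0,"gripper":0},{"x":-9.2,"y":0.2,"z":7.8,"rx":0,"ry":0,"rz":0,"gripper":0},{"x":0,"y":0,"z":0,"rx":0,"ry":0,"rz":0,"gripper":0}]' 80
python3 - <<'E'
from place import *
o,_=st();r=R.from_quat(o['eef_rot']);rel=np.array([-.0041,0,-.0012]);print('shoulder',o['tcp_pos']+r.apply(rel))
E
```

```text
t: 27.75
tcp_pos: [0.5142, 0.2023, 0.1634]
eef_rot: [0.787, 0.451, 0.363, -0.215]
contact_force: [0.1, -0.3, -1.7]
opening: 0.457
finger_force: 80.5
t 27.75 p [0.5142 0.2023 0.1634] q [ -3.   15.2 126.5  79.2  44.2 -36.4] op 39.0 ff 80.5 F [ 0.1 -0.3 -1.7]
 x [0.331 0.553 0.765] y [ 0.865 -0.502 -0.011] z [ 0.378  0.665 -0.644] xaz 59.1
shoulder [0.51235271 0.19919116 0.16106195]
```

```bash
python3 -m inch '[{"x":-4.6,"y":0.1,"z":3.9,"rx":0,"ry":0,"rz":0,"gripper":0},{"x":0,"y":0,"z":0,"rx":0,"ry":0,"rz":0,"gripper":0},{"x":0,"y":0,"z":0,"rx":0,"ry":0,"rz":0,"gripper":56},{"x":0,"y":0,"z":0,"rx":0,"ry":0,"rz":0,"gripper":56},{"x":0,"y":0,"z":0,"rx":0,"ry":0,"rz":0,"gripper":56},{"x":0,"y":0,"z":-10,"rx":0,"ry":0,"rz":0,"gripper":56},{"x":0,"y":0,"z":-20,"rx":0,"ry":0,"rz":0,"gripper":56},{"x":0,"y":0,"z":-40,"rx":0,"ry":0,"rz":0,"gripper":56},{"x":0,"y":0,"z":-40,"rx":0,"ry":0,"rz":0,"gripper":56},{"x":0,"y":0,"z":0,"rx":0,"ry":0,"rz":0,"gripper":56}]' 80
python3 - <<'E'
from place import *
st();P=camera_params('wrist')
im=get_image('wrist');s=get_image('side');t=get_image('top')
cv2.imwrite('pics/t10.png',t[:,:,::-1]);cv2.imwrite('pics/s10.png',s[:,:,::-1])
h=proj('side',rk(-.11,0,.17)).astype(int);g=proj('top',rk(-.11,0,.17)).astype(int)
f=lambda a,c:cv2.resize(a[c[1]-45:c[1]+45,c[0]-60:c[0]+60,::-1],None,fx=2.5,fy=2.5)
cv2.imwrite('pics/m10.png',np.vstack([np.hstack([f(s,h),f(t,g)]),cv2.resize(im[:,:,::-1],(600,375))]))
for i,y in enumerate((-.065,0,.065)): print('ring px wrist',proj('wrist',rk(-.11,y,.174),P))
E
```

```text
t: 29.0
tcp_pos: [0.4727, 0.1274, 0.2299]
eef_rot: [0.787, 0.45, 0.364, -0.213]
contact_force: [-0.1, -0.4, 0.2]
opening: 0.664
finger_force: 0.0
t 29.0 p [0.4727 0.1274 0.2299] q [-15.2   6.2 125.1  64.3  55.2 -27.2] op 56.7 ff 0.0 F [-0.1 -0.4  0.2]
 x [0.329 0.554 0.765] y [ 0.864 -0.504 -0.006] z [ 0.382  0.663 -0.644] xaz 59.3
ring px wrist [422.45063209 315.19318788]
ring px wrist [363.05863153 246.90488437]
ring px wrist [310.79475024 186.90225197]
```

View pics/m10.png

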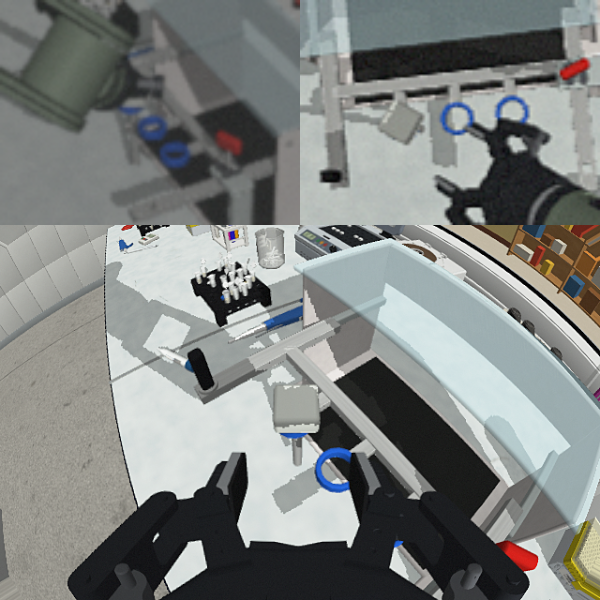

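The picture shows the white tamper hanging in ring 3 (head at about (297,405) on the blue ring, handle below). I'll check whether the others moved and plan the route to orange.

```bash
python3 - <<'E'
from place import *
t=cv2.imread('pics/t10.png')[:,:,::-1].copy()
for c,b in(('orange',(380,190,450,270)),('green',(420,195,480,275))):
    for a,p,s in blobs(t,c,b): print(c,a,p.round(1))
o=observe();r=R.from_quat(o['eef_rot']); print('up100',r.inv().apply([0,0,100]))
p0=o['tcp_pos']+[0,0,.1];q=kin.ik(p0,r,K,[o['joints']])[0]
p,Rt=grasp([.535,-.3166],18.2,.12);print(p)
v,w=rows(p0,r,p,Rt,18);check(p0,r,v,w,18,q)
E
```

```text
orange 105 [413.  212.3]
green 89 [443.1 218.9]
up100 [ 76.43080888  -1.1501865  -64.47486739]
[ 0.58667337 -0.29961066  0.11070573]
18 rows: xyz [-13.44  24.89   8.25] rxyz [-0.41 -4.37  2.49]
  path z [np.float64(0.312), np.float64(0.262), np.float64(0.213), np.float64(0.17), np.float64(0.136), np.float64(0.116)] end q [-19.  45.  68. -19.  94.  56.]
```

```bash
python3 - <<'E'
from place import *
o=observe();r=R.from_quat(o['eef_rot']); print('up120',r.inv().apply([0,0,120]))
p0=o['tcp_pos']+[0,0,.12];q=kin.ik(p0,r,K,[o['joints']])[0]
p,Rt=grasp([.535,-.3166],18.2,.07);p=p+[-.03,0,.24];print(p)
v,w=rows(p0,r,p,Rt,16);check(p0,r,v,w,16,q)
E
```

```text
up120 [ 91.71697065  -1.3802238  -77.36984087]
[ 0.53080378 -0.30811615  0.3087722 ]
16 rows: xyz [-16.26  23.9   -3.04] rxyz [-0.46 -4.92  2.8 ]
  path z [np.float64(0.337), np.float64(0.308), np.float64(0.287), np.float64(0.279), np.float64(0.286), np.float64(0.309)] end q [-21.  34.  61. -22. 111.  48.]
```

```bash
python3 -m inch '[{"x":30.6,"y":-0.5,"z":-25.8,"rx":0,"ry":0,"rz":0,"gripper":64},{"x":30.6,"y":-0.5,"z":-25.8,"rx":0,"ry":0,"rz":0,"gripper":64},{"x":30.6,"y":-0.5,"z":-25.8,"rx":0,"ry":0,"rz":0,"gripper":64},{"x":-16.3,"y":23.9,"z":-3,"rx":-0.46,"ry":-4.92,"rz":2.8,"gripper":64},{"x":-16.3,"y":23.9,"z":-3,"rx":-0.46,"ry":-4.92,"rz":2.8,"gripper":64},{"x":-16.3,"y":23.9,"z":-3,"rx":-0.46,"ry":-4.92,"rz":2.8,"gripper":64},{"x":-16.3,"y":23.9,"z":-3,"rx":-0.46,"ry":-4.92,"rz":2.8,"gripper":64},{"x":-16.3,"y":23.9,"z":-3,"rx":-0.46,"ry":-4.92,"rz":2.8,"gripper":64},{"x":-16.3,"y":23.9,"z":-3,"rx":-0.46,"ry":-4.92,"rz":2.8,"gripper":64},{"x":-16.3,"y":23.9,"z":-3,"rx":-0.46,"ry":-4.92,"rz":2.8,"gripper":64},{"x":-16.3,"y":23.9,"z":-3,"rx":-0.46,"ry":-4.92,"rz":2.8,"gripper":64},{"x":-16.3,"y":23.9,"z":-3,"rx":-0.46,"ry":-4.92,"rz":2.8,"gripper":64},{"x":-16.3,"y":23.9,"z":-3,"rx":-0.46,"ry":-4.92,"rz":2.8,"gripper":64},{"x":-16.3,"y":23.9,"z":-3,"rx":-0.46,"ry":-4.92,"rz":2.8,"gripper":64},{"x":-16.3,"y":23.9,"z":-3,"rx":-0.46,"ry":-4.92,"rz":2.8,"gripper":64},{"x":-16.3,"y":23.9,"z":-3,"rx":-0.46,"ry":-4.92,"rz":2.8,"gripper":64},{"x":-16.3,"y":23.9,"z":-3,"rx":-0.46,"ry":-4.92,"rz":2.8,"gripper":64},{"x":-16.3,"y":23.9,"z":-3,"rx":-0.46,"ry":-4.92,"rz":2.8,"gripper":64},{"x":-16.3,"y":23.9,"z":-3,"rx":-0.46,"ry":-4.92,"rz":2.8,"gripper":64},{"x":0,"y":0,"z":0,"rx":0,"ry":0,"rz":0,"gripper":64}]'
python3 - <<'E'
from place import *
st();p,Rt=grasp([.535,-.3166],18.2,.07);go(p,Rt,6)
P=camera_params('wrist');im=get_image('wrist');cv2.imwrite('pics/w11.png',im[:,:,::-1])
for c,z in(('orange',.03),('green',.03)):
  for a,pp,s in blobs(im,c,(0,0,640,400),amin=200): print(c,a,pp.round(1),s,onz('wrist',pp,z,P))
u=lying(18.2)[0];print(proj('wrist',[.535,-.3166,.021],P),proj('wrist',np.array([.535,-.3166,.021])-.07*u,P),P['xyz'])
E
```

```text
t: 31.65
tcp_pos: [0.5317, -0.308, 0.3058]
eef_rot: [0.946, 0.153, -0.282, 0.044]
contact_force: [0.7, 0.3, -0.2]
opening: 0.75
finger_force: 0.0
t 31.65 p [ 0.5317 -0.308   0.3058] q [-20.9  33.7  61.1 -21.6 110.7  47.7] op 64.0 ff 0.0 F [ 0.7  0.3 -0.2]
 x [ 0.795  0.264 -0.547] y [ 0.314 -0.95  -0.002] z [-0.52  -0.17  -0.837] xaz 18.4
6 rows: xyz [25.42  1.59 30.59] rxyz [-0.01  0.02  0.02]
  path z [np.float64(0.266), np.float64(0.148)] end q [-20.  45.  74. -20.  88.  57.]
orange 962 [325.9  39.2] [309  25  35  30] [ 0.53899535 -0.31542034  0.03      ]
green 845 [388.  78.] [372  60  34  36] [ 0.51609581 -0.40769992  0.03      ]
[325.6008011  39.718875 ] [324.65056334  84.52213171] [ 0.66745135 -0.26387653  0.3829715 ]
```

```bash
python3 -m inch '[{"x":25.4,"y":1.6,"z":30.6,"rx":0,"ry":0,"rz":0,"gripper":64},{"x":25.4,"y":1.6,"z":30.6,"rx":0,"ry":0,"rz":0,"gripper":64},{"x":25.4,"y":1.6,"z":30.6,"rx":0,"ry":0,"rz":0,"gripper":64},{"x":25.4,"y":1.6,"z":30.6,"rx":0,"ry":0,"rz":0,"gripper":64},{"x":25.4,"y":1.6,"z":30.6,"rx":0,"ry":0,"rz":0,"gripper":64},{"x":25.4,"y":1.6,"z":30.6,"rx":0,"ry":0,"rz":0,"gripper":64},{"x":0,"y":0,"z":0,"rx":0,"ry":0,"rz":0,"gripper":64}]'
python3 - <<'E'
from place import *
st();p,Rt=grasp([.535,-.3166],18.2);go(p,Rt,4)
P=camera_params('wrist');im=get_image('wrist');cv2.imwrite('pics/w12.png',im[:,:,::-1])
for a,pp,s in blobs(im,'orange',(200,100,450,350),amin=200): print(a,pp.round(1),s)
m=np.array([.535,-.3166,.021]);u,d=lying(18.2);pr=lambda q:proj('wrist',q,P).round(1)
print('end face centre',pr(m+.012*u),'top centre',pr(m-.02*d))
E
```

```text
t: 32.58
tcp_pos: [0.5583, -0.3068, 0.0689]
eef_rot: [0.946, 0.153, -0.283, 0.043]
contact_force: [-0.5, 1.4, 0.9]
opening: 0.752
finger_force: 0.0
t 32.58 p [ 0.5583 -0.3068  0.0689] q [-20.1  44.7  74.6 -19.7  88.2  57. ] op 64.2 ff 0.0 F [-0.5  1.4  0.9]
 x [ 0.793  0.265 -0.549] y [ 0.314 -0.95  -0.005] z [-0.522 -0.168 -0.836] xaz 18.4
4 rows: xyz [ 0.47  0.54 17.25] rxyz [-0.05  0.07  0.05]
  path z [np.float64(0.054), np.float64(0.01)] end q [-22.  46.  82. -21.  79.  59.]
3830 [320.6 210.7] [290 179  63  65]
end face centre [320.2 202.6] top centre [320.  238.8]
```

```bash
python3 -m inch '[{"x":0.5,"y":0.6,"z":16,"rx":0,"ry":0,"rz":0,"gripper":64},{"x":0.5,"y":0.6,"z":16,"rx":0,"ry":0,"rz":0,"gripper":64},{"x":0.5,"y":0.6,"z":16,"rx":0,"ry":0,"rz":0,"gripper":64},{"x":0.5,"y":0.6,"z":16,"rx":0,"ry":0,"rz":0,"gripper":64},{"x":0,"y":0,"z":0,"rx":0,"ry":0,"rz":0,"gripper":64},{"x":0,"y":0,"z":0,"rx":0,"ry":0,"rz":0,"gripper":0},{"x":0,"y":0,"z":0,"rx":0,"ry":0,"rz":0,"gripper":0},{"x":0,"y":0,"z":0,"rx":0,"ry":0,"rz":0,"gripper":0},{"x":0,"y":0,"z":0,"rx":0,"ry":0,"rz":0,"gripper":0},{"x":0,"y":0,"z":0,"rx":0,"ry":0,"rz":0,"gripper":0}]' 80
python3 - <<'E'
from place import *
o,M=st(); r=R.from_quat(o['eef_rot'])
rel,u=tamper_in_tool([.535,-.3166],18.2,o['tcp_pos'],r); print('rel',rel,'u',u)
rel[1]=0; carry(rel,rk(-.11,0,.15),.16,60,.32)
E
```

```text
t: 33.88
tcp_pos: [0.5299, -0.3218, 0.0176]
eef_rot: [0.947, 0.152, -0.28, 0.046]
contact_force: [3.2, 0.7, 3.9]
opening: 0.452
finger_force: 80.7
t 33.88 p [ 0.5299 -0.3218  0.0176] q [-21.9  45.7  80.8 -20.9  80.4  58.4] op 38.6 ff 80.7 F [3.2 0.7 3.9]
 x [ 0.797  0.261 -0.544] y [ 0.313 -0.95   0.002] z [-0.516 -0.172 -0.839] xaz 18.2
rel [-0.00562253 -0.00332502  0.0013727 ] u [ 0.76673467  0.00086771 -0.64196354]
lift in tool axes [-174.     0.7 -268.6]
q lifted [-22.  34.  57. -23. 114.  45.]
18 rows: xyz [ 16.36 -20.64   5.22] rxyz [ 0.38  4.39 -2.5 ]
  path z [np.float64(0.324), np.float64(0.293), np.float64(0.276), np.float64(0.272), np.float64(0.28), np.float64(0.299)] end q [-12.   4. 113.  57.  60. -11.]
tips [[0.42, -0.34, 0.3], [0.44, -0.29, 0.26], [0.45, -0.25, 0.23], [0.47, -0.19, 0.2], [0.49, -0.14, 0.18], [0.5, -0.08, 0.17], [0.51, -0.02, 0.17], [0.52, 0.04, 0.18], [0.52, 0.11, 0.19]]
```

```bash
python3 -m inch '[{"x":-14.4,"y":0,"z":-22.3,"rx":0,"ry":0,"rz":0,"gripper":0},{"x":-28.9,"y":0.1,"z":-44.6,"rx":0,"ry":0,"rz":0,"gripper":0},{"x":-28.9,"y":0.1,"z":-44.6,"rx":0,"ry":0,"rz":0,"gripper":0},{"x":-28.9,"y":0.1,"z":-44.6,"rx":0,"ry":0,"rz":0,"gripper":0},{"x":-28.9,"y":0.1,"z":-44.6,"rx":0,"ry":0,"rz":0,"gripper":0},{"x":-28.9,"y":0.1,"z":-44.6,"rx":0,"ry":0,"rz":0,"gripper":0},{"x":-28.9,"y":0.1,"z":-44.6,"rx":0,"ry":0,"rz":0,"gripper":0},{"x":0,"y":0,"z":0,"rx":0,"ry":0,"rz":0,"gripper":0}]' 80
python3 - <<'E'
from place import *
st();carry([-.0056,0,.0014],rk(-.11,0,.15),.17,60,0)
E
```

```text
t: 34.88
tcp_pos: [0.5301, -0.3222, 0.3664]
eef_rot: [0.948, 0.151, -0.277, 0.048]
contact_force: [0.6, 0.5, -1.7]
opening: 0.452
finger_force: 80.4
t 34.88 p [ 0.5301 -0.3222  0.3664] q [-22.   33.3  53.4 -23.3 117.2  43.6] op 38.6 ff 80.4 F [ 0.6  0.5 -1.7]
 x [ 0.801  0.259 -0.54 ] y [ 0.312 -0.95   0.007] z [-0.511 -0.174 -0.842] xaz 17.9
lift in tool axes [0. 0. 0.]
q lifted [-22.  33.  53. -23. 117.  44.]
18 rows: xyz [ 16.21 -20.51   6.32] rxyz [ 0.4   4.38 -2.5 ]
  path z [np.float64(0.352), np.float64(0.318), np.float64(0.298), np.float64(0.29), np.float64(0.295), np.float64(0.311)] end q [-12.   3. 112.  57.  61. -10.]
tips [[0.42, -0.34, 0.33], [0.44, -0.3, 0.29], [0.45, -0.25, 0.25], [0.47, -0.19, 0.22], [0.48, -0.14, 0.2], [0.5, -0.08, 0.19], [0.51, -0.02, 0.19], [0.51, 0.04, 0.19], [0.52, 0.1, 0.2]]
```

```bash
python3 -m inch '[{"x":16.2,"y":-20.5,"z":6.3,"rx":0.4,"ry":4.38,"rz":-2.5,"gripper":0},{"x":16.2,"y":-20.5,"z":6.3,"rx":0.4,"ry":4.38,"rz":-2.5,"gripper":0},{"x":16.2,"y":-20.5,"z":6.3,"rx":0.4,"ry":4.38,"rz":-2.5,"gripper":0},{"x":16.2,"y":-20.5,"z":6.3,"rx":0.4,"ry":4.38,"rz":-2.5,"gripper":0},{"x":16.2,"y":-20.5,"z":6.3,"rx":0.4,"ry":4.38,"rz":-2.5,"gripper":0},{"x":16.2,"y":-20.5,"z":6.3,"rx":0.4,"ry":4.38,"rz":-2.5,"gripper":0},{"x":16.2,"y":-20.5,"z":6.3,"rx":0.4,"ry":4.38,"rz":-2.5,"gripper":0},{"x":16.2,"y":-20.5,"z":6.3,"rx":0.4,"ry":4.38,"rz":-2.5,"gripper":0},{"x":16.2,"y":-20.5,"z":6.3,"rx":0.4,"ry":4.38,"rz":-2.5,"gripper":0},{"x":16.2,"y":-20.5,"z":6.3,"rx":0.4,"ry":4.38,"rz":-2.5,"gripper":0},{"x":16.2,"y":-20.5,"z":6.3,"rx":0.4,"ry":4.38,"rz":-2.5,"gripper":0},{"x":16.2,"y":-20.5,"z":6.3,"rx":0.4,"ry":4.38,"rz":-2.5,"gripper":0},{"x":16.2,"y":-20.5,"z":6.3,"rx":0.4,"ry":4.38,"rz":-2.5,"gripper":0},{"x":16.2,"y":-20.5,"z":6.3,"rx":0.4,"ry":4.38,"rz":-2.5,"gripper":0},{"x":16.2,"y":-20.5,"z":6.3,"rx":0.4,"ry":4.38,"rz":-2.5,"gripper":0},{"x":16.2,"y":-20.5,"z":6.3,"rx":0.4,"ry":4.38,"rz":-2.5,"gripper":0},{"x":16.2,"y":-20.5,"z":6.3,"rx":0.4,"ry":4.38,"rz":-2.5,"gripper":0},{"x":16.2,"y":-20.5,"z":6.3,"rx":0.4,"ry":4.38,"rz":-2.5,"gripper":0},{"x":0,"y":0,"z":0,"rx":0,"ry":0,"rz":0,"gripper":0},{"x":0,"y":0,"z":0,"rx":0,"ry":0,"rz":0,"gripper":0}]' 80
cat > hover.py <<'E'
from place import *
import sys
def hover(rel,ring,fn,tz=.15):
    st();p,Rt=place(ring,60,.17,rel);go(p,Rt,1)
    o=observe();r=R.from_quat(o['eef_rot']);P=camera_params('wrist');im=get_image('wrist');cv2.imwrite(fn,im[:,:,::-1])
    u=Rt.inv().apply([0,0,1.]);sh=o['tcp_pos']+r.apply(rel)
    print('shoulder',sh.round(4),'tip',(sh-.115*r.apply(u)).round(4),'ring',ring.round(4),'tip px',proj('wrist',sh-.115*r.apply(u),P).round(1),'ring px',proj('wrist',ring,P).round(1))
    for a,pp,s in blobs(im,'blue',(260,270,400,345),amin=60): print('blue',a,pp.round(1),s,onz('wrist',(s[0]+s[2]/2-.5,s[1]+s[3]/2-.5),.148,P).round(4))
    for y in range(292,330,4): print(y,' '.join('%d'%v for v in im[y,296:352:2].max(1)))
    print('tool shift to put tip over ring',(r.inv().apply([*(ring-(sh-.115*r.apply(u)))[:2],0])*1e3).round(1),'down100',r.inv().apply([0,0,-100]).round(1))
E
python3 - <<'E'
from hover import *
hover(np.array([-.0056,0,.0014]),rk(-.11,0,.15),'pics/w13.png')
E
```

```text
t: 37.38
tcp_pos: [0.5158, 0.1371, 0.3221]
eef_rot: [0.786, 0.452, 0.363, -0.214]
contact_force: [0.0, 0.2, -0.8]
opening: 0.456
finger_force: 80.5
t 37.38 p [0.5158 0.1371 0.3221] q [-12.3   3.6 112.1  56.5  61.   -9.8] op 38.9 ff 80.5 F [ 0.   0.2 -0.8]
 x [0.328 0.555 0.764] y [ 0.866 -0.5   -0.008] z [ 0.378  0.664 -0.645] xaz 59.4
1 rows: xyz [ 2.86  0.71 -1.42] rxyz [-0.3   0.17 -0.38]
  path z [np.float64(0.325)] end q [-12.   3. 112.  57.  61. -10.]
shoulder [0.5145 0.1349 0.3169] tip [0.5135 0.1351 0.2019] ring [0.5156 0.1352 0.15  ] tip px [317.  308.3] ring px [319.3 317.4]
blue 435 [320.4 319.6] [302 301  37  35] [0.5161 0.1346 0.148 ]
292 115 114 113 114 114 115 114 112 114 113 115 114 115 113 114 115 114 114 113 115 113 112 114 114 112 114 112 111
296 110 108 111 110 112 110 111 111 108 109 109 109 109 109 111 108 103 103 108 108 109 107 105 99 101 105 105 95
300 207 205 202 205 193 135 145 83 109 130 144 148 145 135 136 152 117 140 121 124 176 170 168 172 164 162 164 167
304 211 133 139 144 142 148 163 130 108 130 140 148 143 129 184 205 199 188 153 182 175 164 160 164 168 160 169 167
308 146 146 144 146 130 178 202 134 106 130 142 145 144 119 148 143 129 130 189 187 164 170 161 164 171 99 27 30
312 148 147 148 120 176 191 130 153 137 129 141 144 140 134 169 194 209 220 101 180 190 132 171 162 25 36 31 31
316 146 145 152 159 190 159 154 147 147 142 149 191 206 203 206 206 206 203 215 139 191 177 156 190 220 43 27 34
320 148 147 149 145 187 171 154 145 141 154 205 204 202 204 203 206 207 205 214 132 188 182 212 182 164 204 135 25
324 147 146 149 128 177 187 156 215 206 205 204 205 205 205 205 204 207 215 154 185 191 220 204 201 207 173 187 225
328 148 145 141 213 217 158 191 177 157 222 209 206 205 207 209 222 160 174 199 186 189 202 202 201 201 201 209 176
tool shift to put tip over ring [0.7 1.7 0.8] down100 [-76.4   0.8  64.5]
```

```bash
python3 -m inch '[{"x":0.7,"y":3,"z":0.8,"rx":0,"ry":0,"rz":0,"gripper":0},{"x":-11.6,"y":0.1,"z":9.8,"rx":0,"ry":0,"rz":0,"gripper":0},{"x":-11.6,"y":0.1,"z":9.8,"rx":0,"ry":0,"rz":0,"gripper":0},{"x":-11.6,"y":0.1,"z":9.8,"rx":0,"ry":0,"rz":0,"gripper":0},{"x":-11.6,"y":0.1,"z":9.8,"rx":0,"ry":0,"rz":0,"gripper":0},{"x":-11.6,"y":0.1,"z":9.8,"rx":0,"ry":0,"rz":0,"gripper":0},{"x":0,"y":0,"z":0,"rx":0,"ry":0,"rz":0,"gripper":0}]' 80
python3 -m inch '[{"x":-11.6,"y":0.1,"z":9.8,"rx":0,"ry":0,"rz":0,"gripper":0},{"x":-11.6,"y":0.1,"z":9.8,"rx":0,"ry":0,"rz":0,"gripper":0},{"x":-11.6,"y":0.1,"z":9.8,"rx":0,"ry":0,"rz":0,"gripper":0},{"x":-11.6,"y":0.1,"z":9.8,"rx":0,"ry":0,"rz":0,"gripper":0},{"x":0,"y":0,"z":0,"rx":0,"ry":0,"rz":0,"gripper":0}]' 80
python3 - <<'E'
from place import *
o,_=st();r=R.from_quat(o['eef_rot']);rel=np.array([-.0056,0,.0014]);print('shoulder',o['tcp_pos']+r.apply(rel))
E
```

```text
t: 38.3
tcp_pos: [0.5189, 0.137, 0.2461]
eef_rot: [0.786, 0.452, 0.363, -0.215]
contact_force: [-0.4, 0.5, -0.7]
opening: 0.455
finger_force: 80.5
t: 38.92
tcp_pos: [0.5192, 0.1373, 0.1862]
eef_rot: [0.786, 0.452, 0.364, -0.214]
contact_force: [-0.9, -0.3, -1.1]
opening: 0.448
finger_force: 80.5
t 38.92 p [0.5192 0.1373 0.1862] q [-12.2  13.9 123.5  69.8  51.1 -33.2] op 38.3 ff 80.5 F [-0.9 -0.3 -1.1]
 x [0.327 0.554 0.765] y [ 0.866 -0.5   -0.008] z [ 0.378  0.666 -0.644] xaz 59.5
shoulder [0.51790977 0.13511231 0.18100917]
```

```bash
python3 -m inch '[{"x":-8.8,"y":0,"z":7.4,"rx":0,"ry":0,"rz":0,"gripper":0},{"x":-8.4,"y":0,"z":7.1,"rx":0,"ry":0,"rz":0,"gripper":0},{"x":-1.5,"y":0,"z":1.3,"rx":0,"ry":0,"rz":0,"gripper":0},{"x":0,"y":0,"z":0,"rx":0,"ry":0,"rz":0,"gripper":0}]' 80
python3 -m inch '[{"x":0,"y":0,"z":0,"rx":0,"ry":0,"rz":0,"gripper":56},{"x":0,"y":0,"z":0,"rx":0,"ry":0,"rz":0,"gripper":56},{"x":0,"y":0,"z":0,"rx":0,"ry":0,"rz":0,"gripper":56},{"x":0,"y":0,"z":-10,"rx":0,"ry":0,"rz":0,"gripper":56},{"x":0,"y":0,"z":-20,"rx":0,"ry":0,"rz":0,"gripper":56},{"x":0,"y":0,"z":-40,"rx":0,"ry":0,"rz":0,"gripper":56},{"x":0,"y":0,"z":-40,"rx":0,"ry":0,"rz":0,"gripper":56},{"x":30.6,"y":-0.5,"z":-25.8,"rx":0,"ry":0,"rz":0,"gripper":64},{"x":30.6,"y":-0.5,"z":-25.8,"rx":0,"ry":0,"rz":0,"gripper":64},{"x":30.6,"y":-0.5,"z":-25.8,"rx":0,"ry":0,"rz":0,"gripper":64},{"x":0,"y":0,"z":0,"rx":0,"ry":0,"rz":0,"gripper":64}]' 80
python3 - <<'E'
from place import *
st();P=camera_params('wrist');im=get_image('wrist');cv2.imwrite('pics/w14.png',im[:,:,::-1])
t=get_image('top');cv2.imwrite('pics/t14.png',t[:,:,::-1])
for a,pp,s in blobs(im,'orange',(100,0,640,400),amin=100): print('orange',a,pp.round(1),s,onz('wrist',pp,.17,P))
print('pred',proj('wrist',rk(-.11,0,.174),P),proj('wrist',rk(-.11,0,.162),P))
for c,b in(('orange',(230,190,300,250)),('green',(420,195,480,275))):
    for a,p,s in blobs(t,c,b): print(c,a,p.round(1),onz('top',p,.172))
p,Rt=grasp([.512,-.4096],0,.07);p=p+[-.03,0,.24];go(p,Rt,18)
E
```

```text
t: 39.42
tcp_pos: [0.5193, 0.1375, 0.1627]
eef_rot: [0.785, 0.452, 0.364, -0.214]
contact_force: [0.2, -0.2, -0.9]
opening: 0.449
finger_force: 80.5
t: 40.8
tcp_pos: [0.4771, 0.0639, 0.3561]
eef_rot: [0.785, 0.453, 0.366, -0.211]
contact_force: [-1.2, -0.3, -0.2]
opening: 0.751
finger_force: 0.0
t 40.8 p [0.4771 0.0639 0.3561] q [-24.2   0.3 110.4  53.   72.6 -12.8] op 64.1 ff 0.0 F [-1.2 -0.3 -0.2]
 x [0.321 0.557 0.766] y [ 0.866 -0.5    0.   ] z [ 0.383  0.663 -0.643] xaz 60.0
orange 5333 [597.5  48.3] [488   0 152 130] [1.88711936 0.25137934 0.17      ]
orange 1199 [318.1 252.6] [301 234  35  37] [0.51678422 0.13076142 0.17      ]
pred [315.32104928 248.72546026] [315.40630018 252.64494517]
orange 192 [266.8 216.9] [0.51529995 0.13093761 0.172     ]
green 85 [443.3 219. ] [ 0.50062178 -0.3735909   0.172     ]
18 rows: xyz [-13.47  24.54  -3.56] rxyz [-0.55 -4.13  3.58]
  path z [np.float64(0.344), np.float64(0.32), np.float64(0.299), np.float64(0.285), np.float64(0.282), np.float64(0.293)] end q [-32.  40.  49. -19. 118.  53.]
```

```bash
python3 -m inch '[{"x":-13.5,"y":24.5,"z":-3.6,"rx":-0.55,"ry":-4.13,"rz":3.58,"gripper":64},{"x":-13.5,"y":24.5,"z":-3.6,"rx":-0.55,"ry":-4.13,"rz":3.58,"gripper":64},{"x":-13.5,"y":24.5,"z":-3.6,"rx":-0.55,"ry":-4.13,"rz":3.58,"gripper":64},{"x":-13.5,"y":24.5,"z":-3.6,"rx":-0.55,"ry":-4.13,"rz":3.58,"gripper":64},{"x":-13.5,"y":24.5,"z":-3.6,"rx":-0.55,"ry":-4.13,"rz":3.58,"gripper":64},{"x":-13.5,"y":24.5,"z":-3.6,"rx":-0.55,"ry":-4.13,"rz":3.58,"gripper":64},{"x":-13.5,"y":24.5,"z":-3.6,"rx":-0.55,"ry":-4.13,"rz":3.58,"gripper":64},{"x":-13.5,"y":24.5,"z":-3.6,"rx":-0.55,"ry":-4.13,"rz":3.58,"gripper":64},{"x":-13.5,"y":24.5,"z":-3.6,"rx":-0.55,"ry":-4.13,"rz":3.58,"gripper":64},{"x":-13.5,"y":24.5,"z":-3.6,"rx":-0.55,"ry":-4.13,"rz":3.58,"gripper":64},{"x":-13.5,"y":24.5,"z":-3.6,"rx":-0.55,"ry":-4.13,"rz":3.58,"gripper":64},{"x":-13.5,"y":24.5,"z":-3.6,"rx":-0.55,"ry":-4.13,"rz":3.58,"gripper":64},{"x":-13.5,"y":24.5,"z":-3.6,"rx":-0.55,"ry":-4.13,"rz":3.58,"gripper":64},{"x":-13.5,"y":24.5,"z":-3.6,"rx":-0.55,"ry":-4.13,"rz":3.58,"gripper":64},{"x":-13.5,"y":24.5,"z":-3.6,"rx":-0.55,"ry":-4.13,"rz":3.58,"gripper":64},{"x":-13.5,"y":24.5,"z":-3.6,"rx":-0.55,"ry":-4.13,"rz":3.58,"gripper":64},{"x":-13.5,"y":24.5,"z":-3.6,"rx":-0.55,"ry":-4.13,"rz":3.58,"gripper":64},{"x":-13.5,"y":24.5,"z":-3.6,"rx":-0.55,"ry":-4.13,"rz":3.58,"gripper":64},{"x":0,"y":0,"z":0,"rx":0,"ry":0,"rz":0,"gripper":64}]'
python3 - <<'E'
from place import *
st();p,Rt=grasp([.512,-.4096],0,.07);go(p,Rt,6)
P=camera_params('wrist');im=get_image('wrist');cv2.imwrite('pics/w15.png',im[:,:,::-1])
for a,pp,s in blobs(im,'green',(200,0,450,200),amin=200): print(a,pp.round(1),s,onz('wrist',pp,.03,P))
print(proj('wrist',[.512,-.4096,.021],P))
E
```

```text
t: 43.28
tcp_pos: [0.5087, -0.4101, 0.3056]
eef_rot: [0.958, -0.0, -0.286, -0.003]
contact_force: [-0.2, -0.9, -0.1]
opening: 0.752
finger_force: 0.0
t 43.27 p [ 0.5087 -0.4101  0.3056] q [-31.9  40.   49.6 -18.9 118.3  53.2] op 64.2 ff 0.0 F [-0.2 -0.9 -0.1]
 x [ 0.837  0.001 -0.547] y [-0.002 -1.    -0.005] z [-0.547  0.006 -0.837] xaz 0.1
6 rows: xyz [2.581e+01 3.000e-02 3.029e+01] rxyz [-0.05  0.03  0.01]
  path z [np.float64(0.266), np.float64(0.148)] end q [-31.  49.  64. -16.  95.  62.]
931 [319.7  37.5] [303  23  34  29] [ 0.51554726 -0.41108256  0.03      ]
[318.43235056  37.5162325 ]
```

```bash
python3 -m inch '[{"x":25.8,"y":0,"z":30.3,"rx":0,"ry":0,"rz":0,"gripper":64},{"x":25.8,"y":0,"z":30.3,"rx":0,"ry":0,"rz":0,"gripper":64},{"x":25.8,"y":0,"z":30.3,"rx":0,"ry":0,"rz":0,"gripper":64},{"x":25.8,"y":0,"z":30.3,"rx":0,"ry":0,"rz":0,"gripper":64},{"x":25.8,"y":0,"z":30.3,"rx":0,"ry":0,"rz":0,"gripper":64},{"x":25.8,"y":0,"z":30.3,"rx":0,"ry":0,"rz":0,"gripper":64},{"x":0,"y":0,"z":0,"rx":0,"ry":0,"rz":0,"gripper":64}]'
python3 - <<'E'
from place import *
st();p,Rt=grasp([.512,-.4096],0);go(p,Rt,4)
P=camera_params('wrist');im=get_image('wrist');cv2.imwrite('pics/w16.png',im[:,:,::-1])
for a,pp,s in blobs(im,'green',(200,100,450,350),amin=200): print(a,pp.round(1),s); 
b=topface(im,'green',(230,120,420,300)) ; print(cv2.minAreaRect(b))
m=np.array([.512,-.4096,.021]);u,d=lying(0);pr=lambda q:proj('wrist',q,P).round(1)
print('end face centre',pr(m+.012*u),'top centre',pr(m-.02*d))
E
```

```text
t: 44.2
tcp_pos: [0.5383, -0.4063, 0.0687]
eef_rot: [0.958, 0.001, -0.287, -0.004]
contact_force: [-0.9, 0.8, 0.5]
opening: 0.75
finger_force: 0.0
t 44.2 p [ 0.5383 -0.4063  0.0687] q [-30.6  49.5  64.2 -16.   95.8  61.9] op 64.1 ff 0.0 F [-0.9  0.8  0.5]
 x [ 0.836  0.004 -0.549] y [-0.    -1.    -0.008] z [-0.549  0.006 -0.836] xaz 0.3
4 rows: xyz [ 0.23  0.9  17.37] rxyz [-0.09  0.08  0.06]
  path z [np.float64(0.054), np.float64(0.01)] end q [-32.  50.  73. -17.  86.  63.]
3701 [325.5 212.4] [295 181  62  63]
((326.5, 215.0), (56.0, 59.0), 90.0)
end face centre [323.  203.9] top centre [322.7 239.9]
```

```bash
python3 -m inch '[{"x":0.3,"y":1.1,"z":16,"rx":0,"ry":0,"rz":0,"gripper":64},{"x":0.3,"y":1.1,"z":16,"rx":0,"ry":0,"rz":0,"gripper":64},{"x":0.3,"y":1.1,"z":16,"rx":0,"ry":0,"rz":0,"gripper":64},{"x":0.3,"y":1.1,"z":16,"rx":0,"ry":0,"rz":0,"gripper":64},{"x":0,"y":0,"z":0,"rx":0,"ry":0,"rz":0,"gripper":64},{"x":0,"y":0,"z":0,"rx":0,"ry":0,"rz":0,"gripper":0},{"x":0,"y":0,"z":0,"rx":0,"ry":0,"rz":0,"gripper":0},{"x":0,"y":0,"z":0,"rx":0,"ry":0,"rz":0,"gripper":0},{"x":0,"y":0,"z":0,"rx":0,"ry":0,"rz":0,"gripper":0},{"x":0,"y":0,"z":0,"rx":0,"ry":0,"rz":0,"gripper":0}]' 80
python3 - <<'E'
from place import *
o,M=st(); r=R.from_quat(o['eef_rot'])
rel,u=tamper_in_tool([.512,-.4096],0,o['tcp_pos'],r); print('rel',rel,'u',u)
rel[1]=0; carry(rel,rk(-.11,-.065,.15),.18,60,.35)
E
```

```text
t: 45.5
tcp_pos: [0.5068, -0.4131, 0.0183]
eef_rot: [0.959, -0.0, -0.283, -0.001]
contact_force: [2.3, 0.5, 4.9]
opening: 0.448
finger_force: 80.6
t 45.5 p [ 0.5068 -0.4131  0.0183] q [-32.2  49.7  71.4 -16.7  87.7  62.9] op 38.3 ff 80.6 F [2.3 0.5 4.9]
 x [ 0.84   0.    -0.543] y [-0.001 -1.    -0.001] z [-0.543  0.001 -0.84 ] xaz 0.0
rel [-0.00629817 -0.00345217  0.00260136] u [ 0.76751648 -0.00093566 -0.64102854]
lift in tool axes [-190.    -0.4 -294. ]
q lifted [-32.  40.  41. -21. 126.  50.]
18 rows: xyz [ 14.77 -23.44   7.05] rxyz [ 0.54  4.14 -3.58]
  path z [np.float64(0.354), np.float64(0.322), np.float64(0.305), np.float64(0.301), np.float64(0.308), np.float64(0.324)] end q [-21.   5. 108.  54.  68. -13.]
tips [[0.4, -0.39, 0.33], [0.42, -0.35, 0.29], [0.44, -0.31, 0.26], [0.46, -0.26, 0.23], [0.48, -0.2, 0.21], [0.5, -0.14, 0.2], [0.52, -0.08, 0.2], [0.52, -0.02, 0.2], [0.52, 0.04, 0.21]]
```

```bash
python3 -m inch '[{"x":-14.6,"y":0,"z":-22.6,"rx":0,"ry":0,"rz":0,"gripper":0},{"x":-29.2,"y":0,"z":-45.2,"rx":0,"ry":0,"rz":0,"gripper":0},{"x":-29.2,"y":0,"z":-45.2,"rx":0,"ry":0,"rz":0,"gripper":0},{"x":-29.2,"y":0,"z":-45.2,"rx":0,"ry":0,"rz":0,"gripper":0},{"x":-29.2,"y":0,"z":-45.2,"rx":0,"ry":0,"rz":0,"gripper":0},{"x":-29.2,"y":0,"z":-45.2,"rx":0,"ry":0,"rz":0,"gripper":0},{"x":-29.2,"y":0,"z":-45.2,"rx":0,"ry":0,"rz":0,"gripper":0},{"x":0,"y":0,"z":0,"rx":0,"ry":0,"rz":0,"gripper":0}]' 80
python3 - <<'E'
from place import *
st();carry([-.0063,0,.0026],rk(-.11,-.065,.15),.17,60,0)
E
```

```text
t: 46.5
tcp_pos: [0.5069, -0.414, 0.3713]
eef_rot: [0.96, -0.001, -0.28, 0.001]
contact_force: [-0.2, 0.1, -1.6]
opening: 0.45
finger_force: 80.4
t 46.5 p [ 0.5069 -0.414   0.3713] q [-32.2  39.8  40.6 -20.9 126.1  49.5] op 38.4 ff 80.4 F [-0.2  0.1 -1.6]
 x [ 0.843 -0.003 -0.538] y [-0.002 -1.     0.002] z [-0.538 -0.001 -0.843] xaz -0.2
lift in tool axes [0. 0. 0.]
q lifted [-32.  40.  41. -21. 126.  50.]
18 rows: xyz [ 14.67 -23.34   7.8 ] rxyz [ 0.56  4.13 -3.58]
  path z [np.float64(0.357), np.float64(0.323), np.float64(0.303), np.float64(0.297), np.float64(0.302), np.float64(0.315)] end q [-21.   6. 109.  55.  67. -14.]
tips [[0.4, -0.4, 0.33], [0.42, -0.35, 0.29], [0.44, -0.31, 0.26], [0.46, -0.26, 0.23], [0.48, -0.2, 0.21], [0.5, -0.14, 0.2], [0.51, -0.08, 0.19], [0.52, -0.02, 0.19], [0.52, 0.04, 0.2]]
```

```bash
python3 -m inch '[{"x":14.7,"y":-23.3,"z":7.8,"rx":0.56,"ry":4.13,"rz":-3.58,"gripper":0},{"x":14.7,"y":-23.3,"z":7.8,"rx":0.56,"ry":4.13,"rz":-3.58,"gripper":0},{"x":14.7,"y":-23.3,"z":7.8,"rx":0.56,"ry":4.13,"rz":-3.58,"gripper":0},{"x":14.7,"y":-23.3,"z":7.8,"rx":0.56,"ry":4.13,"rz":-3.58,"gripper":0},{"x":14.7,"y":-23.3,"z":7.8,"rx":0.56,"ry":4.13,"rz":-3.58,"gripper":0},{"x":14.7,"y":-23.3,"z":7.8,"rx":0.56,"ry":4.13,"rz":-3.58,"gripper":0},{"x":14.7,"y":-23.3,"z":7.8,"rx":0.56,"ry":4.13,"rz":-3.58,"gripper":0},{"x":14.7,"y":-23.3,"z":7.8,"rx":0.56,"ry":4.13,"rz":-3.58,"gripper":0},{"x":14.7,"y":-23.3,"z":7.8,"rx":0.56,"ry":4.13,"rz":-3.58,"gripper":0},{"x":14.7,"y":-23.3,"z":7.8,"rx":0.56,"ry":4.13,"rz":-3.58,"gripper":0},{"x":14.7,"y":-23.3,"z":7.8,"rx":0.56,"ry":4.13,"rz":-3.58,"gripper":0},{"x":14.7,"y":-23.3,"z":7.8,"rx":0.56,"ry":4.13,"rz":-3.58,"gripper":0},{"x":14.7,"y":-23.3,"z":7.8,"rx":0.56,"ry":4.13,"rz":-3.58,"gripper":0},{"x":14.7,"y":-23.3,"z":7.8,"rx":0.56,"ry":4.13,"rz":-3.58,"gripper":0},{"x":14.7,"y":-23.3,"z":7.8,"rx":0.56,"ry":4.13,"rz":-3.58,"gripper":0},{"x":14.7,"y":-23.3,"z":7.8,"rx":0.56,"ry":4.13,"rz":-3.58,"gripper":0},{"x":14.7,"y":-23.3,"z":7.8,"rx":0.56,"ry":4.13,"rz":-3.58,"gripper":0},{"x":14.7,"y":-23.3,"z":7.8,"rx":0.56,"ry":4.13,"rz":-3.58,"gripper":0},{"x":0,"y":0,"z":0,"rx":0,"ry":0,"rz":0,"gripper":0},{"x":0,"y":0,"z":0,"rx":0,"ry":0,"rz":0,"gripper":0}]' 80
python3 - <<'E'
from hover import *
hover(np.array([-.0063,0,.0026]),rk(-.11,-.065,.15),'pics/w17.png')
E
```

```text
t: 49.0
tcp_pos: [0.5231, 0.072, 0.324]
eef_rot: [0.786, 0.451, 0.363, -0.215]
contact_force: [-0.0, -0.3, -1.6]
opening: 0.455
finger_force: 80.5
t 49.0 p [0.5231 0.072  0.324 ] q [-20.7   5.8 109.3  54.8  67.7 -14. ] op 38.9 ff 80.5 F [-0.  -0.3 -1.6]
 x [0.329 0.553 0.765] y [ 0.866 -0.5   -0.011] z [ 0.376  0.666 -0.644] xaz 59.2
1 rows: xyz [ 2.19 -0.03 -1.34] rxyz [-0.41  0.07 -0.49]
  path z [np.float64(0.326)] end q [-21.   6. 109.  55.  67. -14.]
shoulder [0.522  0.0702 0.3175] tip [0.5208 0.0708 0.2025] ring [0.5223 0.0705 0.15  ] tip px [317.  308.1] ring px [319.1 317.9]
blue 411 [320.4 320.5] [301 301  37  36] [0.522  0.0703 0.148 ]
292 68 68 71 68 68 68 70 68 69 67 67 68 68 65 67 67 67 70 67 67 68 68 68 67 68 70 64 66
296 65 63 58 60 60 59 64 61 63 62 62 61 58 60 57 63 57 59 62 58 61 63 61 58 58 59 56 108
300 172 213 209 209 209 217 62 116 133 145 151 149 130 212 213 208 181 219 108 89 189 175 175 171 171 167 169 172
304 204 204 205 204 205 220 67 115 134 146 149 146 138 220 208 200 194 178 173 175 176 171 166 166 170 165 165 197
308 202 201 203 206 177 179 94 123 138 149 148 136 170 216 193 172 130 195 197 179 175 169 167 166 200 107 16 25
312 203 204 206 145 189 191 139 146 132 143 138 176 211 209 209 208 213 178 159 196 189 176 162 81 29 36 30 22
316 200 203 205 177 198 137 217 208 212 210 210 210 209 209 208 208 208 211 164 161 195 169 179 220 177 28 35 29
320 203 205 209 178 194 160 211 209 209 207 207 209 211 211 208 207 207 210 224 151 197 171 209 188 194 236 95 29
324 206 209 210 177 192 178 231 210 211 211 211 208 210 210 210 209 208 215 139 194 184 223 209 211 201 159 211 206
328 210 209 207 211 159 200 187 167 202 217 211 210 210 212 212 227 141 177 200 192 219 206 205 209 210 210 142 186
tool shift to put tip over ring [0.3 1.4 0.4] down100 [-76.5   1.1  64.4]
```

```bash
python3 -m inch '[{"x":0.3,"y":3.5,"z":0.4,"rx":0,"ry":0,"rz":0,"gripper":0},{"x":-11.6,"y":0.1,"z":9.8,"rx":0,"ry":0,"rz":0,"gripper":0},{"x":-11.6,"y":0.1,"z":9.8,"rx":0,"ry":0,"rz":0,"gripper":0},{"x":-11.6,"y":0.1,"z":9.8,"rx":0,"ry":0,"rz":0,"gripper":0},{"x":-11.6,"y":0.1,"z":9.8,"rx":0,"ry":0,"rz":0,"gripper":0},{"x":-11.6,"y":0.1,"z":9.8,"rx":0,"ry":0,"rz":0,"gripper":0},{"x":0,"y":0,"z":0,"rx":0,"ry":0,"rz":0,"gripper":0}]' 80
python3 -m inch '[{"x":-11.6,"y":0.1,"z":9.8,"rx":0,"ry":0,"rz":0,"gripper":0},{"x":-11.6,"y":0.1,"z":9.8,"rx":0,"ry":0,"rz":0,"gripper":0},{"x":-11.6,"y":0.1,"z":9.8,"rx":0,"ry":0,"rz":0,"gripper":0},{"x":-11.6,"y":0.1,"z":9.8,"rx":0,"ry":0,"rz":0,"gripper":0},{"x":0,"y":0,"z":0,"rx":0,"ry":0,"rz":0,"gripper":0}]' 80
python3 - <<'E'
from place import *
o,_=st();r=R.from_quat(o['eef_rot']);rel=np.array([-.0063,0,.0026]);print('shoulder',o['tcp_pos']+r.apply(rel))
E
```

```text
t: 49.92
tcp_pos: [0.5255, 0.0718, 0.2472]
eef_rot: [0.786, 0.451, 0.363, -0.217]
contact_force: [0.4, -0.5, -1.7]
opening: 0.452
finger_force: 80.5
t: 50.55
tcp_pos: [0.526, 0.072, 0.1877]
eef_rot: [0.786, 0.451, 0.363, -0.216]
contact_force: [0.1, 0.0, -0.9]
opening: 0.452
finger_force: 80.5
t 50.55 p [0.526  0.072  0.1877] q [-20.6  15.6 120.5  64.5  57.  -34.4] op 38.6 ff 80.5 F [ 0.1  0.  -0.9]
 x [0.328 0.552 0.766] y [ 0.867 -0.499 -0.011] z [ 0.376  0.668 -0.642] xaz 59.3
shoulder [0.52494205 0.07020828 0.1812228 ]
```

```bash
python3 -m inch '[{"x":-8.8,"y":0,"z":7.4,"rx":0,"ry":0,"rz":0,"gripper":0},{"x":-8.4,"y":0,"z":7.1,"rx":0,"ry":0,"rz":0,"gripper":0},{"x":-1.5,"y":0,"z":1.3,"rx":0,"ry":0,"rz":0,"gripper":0},{"x":0,"y":0,"z":0,"rx":0,"ry":0,"rz":0,"gripper":0}]' 80
python3 -m inch '[{"x":0,"y":0,"z":0,"rx":0,"ry":0,"rz":0,"gripper":56},{"x":0,"y":0,"z":0,"rx":0,"ry":0,"rz":0,"gripper":56},{"x":0,"y":0,"z":0,"rx":0,"ry":0,"rz":0,"gripper":56},{"x":0,"y":0,"z":-10,"rx":0,"ry":0,"rz":0,"gripper":56},{"x":0,"y":0,"z":-20,"rx":0,"ry":0,"rz":0,"gripper":56},{"x":0,"y":0,"z":-40,"rx":0,"ry":0,"rz":0,"gripper":56},{"x":0,"y":0,"z":-40,"rx":0,"ry":0,"rz":0,"gripper":56},{"x":0,"y":0,"z":-30,"rx":0,"ry":0,"rz":0,"gripper":56},{"x":30.6,"y":-0.5,"z":-25.8,"rx":0,"ry":0,"rz":0,"gripper":56},{"x":30.6,"y":-0.5,"z":-25.8,"rx":0,"ry":0,"rz":0,"gripper":56},{"x":0,"y":0,"z":0,"rx":0,"ry":0,"rz":0,"gripper":56}]' 80
python3 - <<'E'
from place import *
st();P=camera_params('wrist');im=get_image('wrist');cv2.imwrite('pics/w18.png',im[:,:,::-1])
t=get_image('top');cv2.imwrite('pics/t18.png',t[:,:,::-1]);s=get_image('side');cv2.imwrite('pics/s18.png',s[:,:,::-1])
g=proj('top',rk(-.11,0,.17)).astype(int)
f=lambda a,c:cv2.resize(a[c[1]-40:c[1]+40,c[0]-60:c[0]+60,::-1],(360,240))
h=proj('side',rk(-.11,0,.12)).astype(int)
cv2.imwrite('pics/m18.png',np.vstack([np.hstack([f(s,h),f(t,g)]),cv2.resize(im[:360,40:600,::-1],(720,360))[:,:]]))
E
```

```text
t: 51.05
tcp_pos: [0.5246, 0.0726, 0.1627]
eef_rot: [0.786, 0.452, 0.363, -0.217]
contact_force: [-5.9, 1.5, -1.8]
opening: 0.449
finger_force: 83.5
t: 52.42
tcp_pos: [0.4745, -0.0224, 0.3373]
eef_rot: [0.785, 0.453, 0.366, -0.212]
contact_force: [0.3, -0.2, -0.2]
opening: 0.652
finger_force: 0.0
t 52.42 p [ 0.4745 -0.0224  0.3373] q [-35.1   4.9 108.5  51.1  79.  -21.3] op 55.7 ff 0.0 F [ 0.3 -0.2 -0.2]
 x [0.321 0.556 0.767] y [ 0.866 -0.5   -0.001] z [ 0.383  0.665 -0.642] xaz 60.0
```

View pics/m18.png

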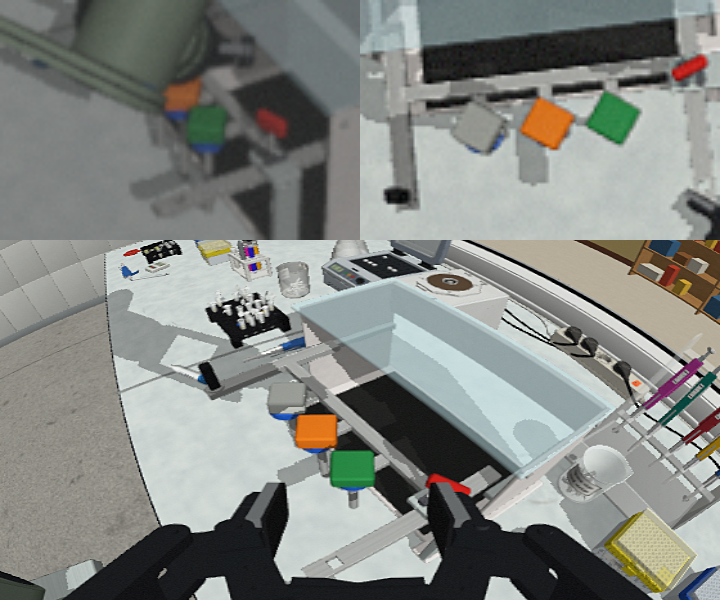

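All three hang in their rings: white (287,398), orange (317,432) and green (352,468). The plunger is still parked. Next I'll plan the move back to the post.

```bash
python3 - <<'E'
from place import *
p=np.array([.4507,.2745,.30])
for az in(186.1,6.1): print(az); go(p,down(az),18)
E
```

```text
186.1
18 rows: xyz [15.28  7.56 11.33] rxyz [ 3.   -1.57 -6.48]
  path z [np.float64(0.338), np.float64(0.349), np.float64(0.355), np.float64(0.354), np.float64(0.342), np.float64(0.32)] end q [ 30.  12.  89.  -0.  79. -66.]
6.1
18 rows: xyz [  6.61 -14.39   6.66] rxyz [-1.33 -2.55  2.79]
  path z [np.float64(0.334), np.float64(0.336), np.float64(0.336), np.float64(0.332), np.float64(0.324), np.float64(0.311)] end q [ 30.  12.  89.   0.  79. 114.]
```

```bash
python3 -m inch '[{"x":15.3,"y":7.6,"z":11.3,"rx":3,"ry":-1.57,"rz":-6.48,"gripper":35},{"x":15.3,"y":7.6,"z":11.3,"rx":3,"ry":-1.57,"rz":-6.48,"gripper":35},{"x":15.3,"y":7.6,"z":11.3,"rx":3,"ry":-1.57,"rz":-6.48,"gripper":35},{"x":15.3,"y":7.6,"z":11.3,"rx":3,"ry":-1.57,"rz":-6.48,"gripper":35},{"x":15.3,"y":7.6,"z":11.3,"rx":3,"ry":-1.57,"rz":-6.48,"gripper":35},{"x":15.3,"y":7.6,"z":11.3,"rx":3,"ry":-1.57,"rz":-6.48,"gripper":35},{"x":15.3,"y":7.6,"z":11.3,"rx":3,"ry":-1.57,"rz":-6.48,"gripper":35},{"x":15.3,"y":7.6,"z":11.3,"rx":3,"ry":-1.57,"rz":-6.48,"gripper":35},{"x":15.3,"y":7.6,"z":11.3,"rx":3,"ry":-1.57,"rz":-6.48,"gripper":35},{"x":15.3,"y":7.6,"z":11.3,"rx":3,"ry":-1.57,"rz":-6.48,"gripper":35},{"x":15.3,"y":7.6,"z":11.3,"rx":3,"ry":-1.57,"rz":-6.48,"gripper":35},{"x":15.3,"y":7.6,"z":11.3,"rx":3,"ry":-1.57,"rz":-6.48,"gripper":35},{"x":15.3,"y":7.6,"z":11.3,"rx":3,"ry":-1.57,"rz":-6.48,"gripper":35},{"x":15.3,"y":7.6,"z":11.3,"rx":3,"ry":-1.57,"rz":-6.48,"gripper":35},{"x":15.3,"y":7.6,"z":11.3,"rx":3,"ry":-1.57,"rz":-6.48,"gripper":35},{"x":15.3,"y":7.6,"z":11.3,"rx":3,"ry":-1.57,"rz":-6.48,"gripper":35},{"x":15.3,"y":7.6,"z":11.3,"rx":3,"ry":-1.57,"rz":-6.48,"gripper":35},{"x":15.3,"y":7.6,"z":11.3,"rx":3,"ry":-1.57,"rz":-6.48,"gripper":35},{"x":0,"y":0,"z":0,"rx":0,"ry":0,"rz":0,"gripper":35}]'
python3 - <<'E'
from place import *
st([.4507,.2748,.20],down(186.1)); go(np.array([.4507,.2748,.2]),down(186.1),3)
E
```

```text
t: 54.95
tcp_pos: [0.4492, 0.2757, 0.2991]
eef_rot: [-0.054, 0.999, -0.0, -0.002]
contact_force: [1.4, -0.0, 0.5]
opening: 0.41
finger_force: 0.0
t 54.95 p [0.4492 0.2757 0.2991] q [ 30.2  12.   88.6   0.1  79.6 -66. ] op 35.0 ff 0.0 F [ 1.4 -0.   0.5]
 x [-0.994 -0.108  0.004] y [-0.108  0.994 -0.001] z [-0.004 -0.001 -1.   ] xaz -173.8
 shift mm [-1.7 -1.  99.1]
 turn deg [-0.  -0.2  0.1]
3 rows: xyz [-0.54 -0.33 33.05] rxyz [-0.01 -0.07  0.03]
  path z [np.float64(0.266)] end q [ 30.  15.  99.   0.  66. -66.]
```

```bash
python3 -m inch '[{"x":-1.7,"y":-1,"z":30,"rx":0,"ry":0,"rz":0,"gripper":35},{"x":0,"y":0,"z":35,"rx":0,"ry":0,"rz":0,"gripper":35},{"x":0,"y":0,"z":35,"rx":0,"ry":0,"rz":0,"gripper":35},{"x":0,"y":0,"z":27,"rx":0,"ry":0,"rz":0,"gripper":35},{"x":0,"y":0,"z":0,"rx":0,"ry":0,"rz":0,"gripper":35},{"x":0,"y":0,"z":0,"rx":0,"ry":0,"rz":0,"gripper":0},{"x":0,"y":0,"z":0,"rx":0,"ry":0,"rz":0,"gripper":0},{"x":0,"y":0,"z":0,"rx":0,"ry":0,"rz":0,"gripper":0},{"x":0,"y":0,"z":0,"rx":0,"ry":0,"rz":0,"gripper":0},{"x":0,"y":0,"z":0,"rx":0,"ry":0,"rz":0,"gripper":0}]' 50
python3 - <<'E'
from place import *
st([.5602,.2856,.1712])
E
```

```text
t: 56.2
tcp_pos: [0.4541, 0.2754, 0.1755]
eef_rot: [-0.053, 0.999, 0.002, 0.002]
contact_force: [1.6, 5.4, -1.6]
opening: 0.152
finger_force: 50.9
t 56.2 p [0.4541 0.2754 0.1755] q [ 2.990e+01  1.670e+01  1.005e+02  1.000e-01  6.240e+01 -6.610e+01] op 13.0 ff 50.9 F [ 1.6  5.4 -1.6]
 x [-0.994 -0.105 -0.004] y [-0.105  0.994  0.003] z [ 0.004  0.004 -1.   ] xaz -174.0
 shift mm [-106.6   -1.     4.7]
```

```bash
python3 -m inch '[{"x":-4,"y":0,"z":0,"rx":0,"ry":0,"rz":0,"gripper":0},{"x":-8,"y":0,"z":0,"rx":0,"ry":0,"rz":0,"gripper":0},{"x":-10,"y":0,"z":0,"rx":0,"ry":0,"rz":0,"gripper":0},{"x":-12,"y":0,"z":0,"rx":0,"ry":0,"rz":0,"gripper":0},{"x":-12,"y":0,"z":0,"rx":0,"ry":0,"rz":0,"gripper":0},{"x":-12,"y":0,"z":0,"rx":0,"ry":0,"rz":0,"gripper":0},{"x":-12,"y":0,"z":0,"rx":0,"ry":0,"rz":0,"gripper":0},{"x":-12,"y":0,"z":0,"rx":0,"ry":0,"rz":0,"gripper":0},{"x":-10,"y":0,"z":0,"rx":0,"ry":0,"rz":0,"gripper":0},{"x":-8,"y":0,"z":0,"rx":0,"ry":0,"rz":0,"gripper":0},{"x":-4,"y":0,"z":0,"rx":0,"ry":0,"rz":0,"gripper":0},{"x":-3,"y":0,"z":0,"rx":0,"ry":0,"rz":0,"gripper":0},{"x":-2,"y":0,"z":0,"rx":0,"ry":0,"rz":0,"gripper":0},{"x":0,"y":0,"z":0,"rx":0,"ry":0,"rz":0,"gripper":0}]' 60
python3 - <<'E'
from place import *
st([.5602,.2856,.1712])
E
```

```text
t: 57.95
tcp_pos: [0.5628, 0.2858, 0.1754]
eef_rot: [-0.053, 0.999, 0.001, 0.002]
contact_force: [0.1, 4.3, 5.7]
opening: 0.143
finger_force: 59.5
t 57.95 p [0.5628 0.2858 0.1754] q [ 25.9  25.4  86.9  -0.   67.5 -70.2] op 12.2 ff 59.5 F [0.1 4.3 5.7]
 x [-0.994 -0.105 -0.004] y [-0.105  0.994  0.001] z [ 0.003  0.002 -1.   ] xaz -174.0
 shift mm [2.6 0.1 4.2]
```

```bash
python3 -m inch '[{"x":-1.5,"y":0,"z":0,"rx":0,"ry":0,"rz":0,"gripper":0},{"x":-1,"y":0,"z":0,"rx":0,"ry":0,"rz":0,"gripper":0},{"x":0,"y":0,"z":0,"rx":0,"ry":0,"rz":0,"gripper":0}]' 60
python3 - <<'E'
from place import *
st([.5602,.2856,.1712])
E
```

```text
t: 58.32
tcp_pos: [0.5631, 0.2858, 0.1754]
eef_rot: [-0.053, 0.999, 0.0, -0.001]
contact_force: [-6.4, 2.5, 8.4]
opening: 0.153
finger_force: 59.9
t 58.33 p [0.5631 0.2858 0.1754] q [ 25.8  25.5  86.7   0.1  67.9 -70.2] op 13.1 ff 59.9 F [-6.4  2.5  8.4]
 x [-0.994 -0.105  0.001] y [-0.105  0.994  0.001] z [-0.001  0.001 -1.   ] xaz -174.0
 shift mm [2.9 0.1 4.2]
```

```bash
python3 -m inch '[{"x":0,"y":0,"z":0,"rx":0,"ry":0,"rz":0,"gripper":32},{"x":0,"y":0,"z":0,"rx":0,"ry":0,"rz":0,"gripper":32},{"x":0,"y":0,"z":-10,"rx":0,"ry":0,"rz":0,"gripper":32},{"x":0,"y":0,"z":-35,"rx":0,"ry":0,"rz":0,"gripper":32},{"x":0,"y":0,"z":-40,"rx":0,"ry":0,"rz":0,"gripper":40},{"x":0,"y":0,"z":-40,"rx":0,"ry":0,"rz":0,"gripper":40},{"x":5.1,"y":-48.1,"z":0,"rx":0,"ry":0,"rz":0,"gripper":40},{"x":5.1,"y":-48.1,"z":0,"rx":0,"ry":0,"rz":0,"gripper":40},{"x":5.1,"y":-48.1,"z":0,"rx":0,"ry":0,"rz":0,"gripper":40},{"x":5.1,"y":-48.1,"z":0,"rx":0,"ry":0,"rz":0,"gripper":40},{"x":5.1,"y":-48.1,"z":0,"rx":0,"ry":0,"rz":0,"gripper":40},{"x":5.1,"y":-48.1,"z":0,"rx":0,"ry":0,"rz":0,"gripper":40},{"x":0,"y":0,"z":0,"rx":0,"ry":0,"rz":9.86,"gripper":40},{"x":0,"y":0,"z":0,"rx":0,"ry":0,"rz":9.86,"gripper":40},{"x":0,"y":0,"z":0,"rx":0,"ry":0,"rz":9.86,"gripper":40},{"x":0,"y":0,"z":0,"rx":0,"ry":0,"rz":9.86,"gripper":40},{"x":0,"y":0,"z":0,"rx":0,"ry":0,"rz":9.86,"gripper":40},{"x":0,"y":0,"z":0,"rx":0,"ry":0,"rz":9.86,"gripper":40},{"x":0,"y":0,"z":0,"rx":0,"ry":0,"rz":9.86,"gripper":40},{"x":0,"y":0,"z":0,"rx":0,"ry":0,"rz":0,"gripper":40}]' 60
python3 - <<'E'
from place import *
st([.5643,-.0046,.2],down(117))
P=camera_params('wrist');im=get_image('wrist');cv2.imwrite('pics/w20.png',im[:,:,::-1])
for a,p,s in blobs(im,'red',(200,100,450,350),amin=100): print(a,p,s,onz('wrist',p,.212,P))
E
```

```text
t: 60.82
tcp_pos: [0.564, -0.0048, 0.2996]
eef_rot: [0.521, 0.853, 0.0, 0.001]
contact_force: [-0.7, 0.0, 0.2]
opening: 0.47
finger_force: 0.0
t 60.83 p [ 0.564  -0.0048  0.2996] q [ -1.7  15.3  84.1   0.   80.5 -28.8] op 40.1 ff 0.0 F [-0.7  0.   0.2]
 x [-0.456  0.89  -0.   ] y [0.89  0.456 0.001] z [ 0.001  0.    -1.   ] xaz 117.1
 shift mm [ 0.1  0.2 99.6]
 turn deg [0.1 0.  0.1]
678 [318.01179941 200.65634218] [311 178  16  47] [ 0.5646453  -0.00353358  0.212     ]
```

```bash
python3 -m inch '[{"x":0,"y":0,"z":30,"rx":0,"ry":0,"rz":0,"gripper":40},{"x":0,"y":0,"z":35,"rx":0,"ry":0,"rz":0,"gripper":40},{"x":0,"y":0,"z":30,"rx":0,"ry":0,"rz":0,"gripper":40},{"x":0,"y":0,"z":15,"rx":0,"ry":0,"rz":0,"gripper":40},{"x":0,"y":0,"z":0,"rx":0,"ry":0,"rz":0,"gripper":40},{"x":0,"y":0,"z":0,"rx":0,"ry":0,"rz":0,"gripper":0},{"x":0,"y":0,"z":0,"rx":0,"ry":0,"rz":0,"gripper":0},{"x":0,"y":0,"z":0,"rx":0,"ry":0,"rz":0,"gripper":0},{"x":0,"y":0,"z":0,"rx":0,"ry":0,"rz":0,"gripper":0},{"x":0,"y":0,"z":0,"rx":0,"ry":0,"rz":0,"gripper":0},{"x":0,"y":0,"z":0,"rx":0,"ry":0,"rz":0,"gripper":0}]' 70
python3 -m inch '[{"x":0,"y":0,"z":-2,"rx":0,"ry":0,"rz":0,"gripper":0},{"x":0,"y":0,"z":-2,"rx":0,"ry":0,"rz":0,"gripper":0},{"x":0,"y":0,"z":0,"rx":0,"ry":0,"rz":0,"gripper":0},{"x":0,"y":0,"z":0,"rx":0,"ry":0,"rz":0,"gripper":0}]' 70
```

```text
t: 62.25
tcp_pos: [0.5645, -0.0047, 0.1907]
eef_rot: [0.522, 0.853, 0.001, 0.001]
contact_force: [-1.7, -1.4, 6.5]
opening: 0.125
finger_force: 69.9
t: 62.75
tcp_pos: [0.5643, -0.0046, 0.1925]
eef_rot: [0.522, 0.853, 0.0, 0.0]
contact_force: [5.0, -2.7, -8.7]
opening: 0.127
finger_force: 68.1
```

```bash
python3 -m inch '[{"x":0,"y":0,"z":-1.5,"rx":0,"ry":0,"rz":0,"gripper":0},{"x":0,"y":0,"z":-0.5,"rx":0,"ry":0,"rz":0,"gripper":0},{"x":0,"y":0,"z":0,"rx":0,"ry":0,"rz":0,"gripper":0}]' 70
```

```text
t: 63.12
tcp_pos: [0.5643, -0.0046, 0.1947]
eef_rot: [0.522, 0.853, 0.0, 0.0]
contact_force: [4.5, -2.3, -8.6]
opening: 0.128
finger_force: 68.1
```

```bash
python3 -m inch '[{"x":0,"y":0,"z":0,"rx":0,"ry":0,"rz":-6,"gripper":0},{"x":0,"y":0,"z":0,"rx":0,"ry":0,"rz":-7,"gripper":0},{"x":0,"y":0,"z":0,"rx":0,"ry":0,"rz":-7,"gripper":0},{"x":0,"y":0,"z":0,"rx":0,"ry":0,"rz":-7,"gripper":0},{"x":0,"y":0,"z":0,"rx":0,"ry":0,"rz":-7,"gripper":0},{"x":0,"y":0,"z":0,"rx":0,"ry":0,"rz":-7,"gripper":0},{"x":0,"y":0,"z":0,"rx":0,"ry":0,"rz":-7,"gripper":0},{"x":0,"y":0,"z":0,"rx":0,"ry":0,"rz":-7,"gripper":0},{"x":0,"y":0,"z":0,"rx":0,"ry":0,"rz":-7,"gripper":0},{"x":0,"y":0,"z":0,"rx":0,"ry":0,"rz":-7,"gripper":0},{"x":0,"y":0,"z":0,"rx":0,"ry":0,"rz":0,"gripper":0}]' 70
python3 -m inch '[{"x":0,"y":0,"z":3,"rx":0,"ry":0,"rz":0,"gripper":0},{"x":0,"y":0,"z":3,"rx":0,"ry":0,"rz":0,"gripper":0},{"x":0,"y":0,"z":3,"rx":0,"ry":0,"rz":0,"gripper":0},{"x":0,"y":0,"z":2,"rx":0,"ry":0,"rz":0,"gripper":0},{"x":0,"y":0,"z":0,"rx":0,"ry":0,"rz":0,"gripper":0}]' 70
python3 -c "
from h import *
o,M=st();print(o['ft_torque'])"
```

```text
t: 64.5
tcp_pos: [0.5639, -0.0052, 0.1946]
eef_rot: [-0.053, 0.999, -0.0, 0.0]
contact_force: [4.1, -3.1, -9.1]
opening: 0.12
finger_force: 68.3
t: 65.12
tcp_pos: [0.5639, -0.0052, 0.1839]
eef_rot: [-0.052, 0.999, -0.0, 0.0]
contact_force: [2.8, -3.8, -7.0]
opening: 0.126
finger_force: 68.6
t 65.12 p [ 0.5639 -0.0052  0.1839] q [ -1.7  19.3  95.4  -0.   65.3 -97.7] op 10.8 ff 68.6 F [ 2.8 -3.8 -7. ]
 x [-0.994 -0.105 -0.   ] y [-0.105  0.994 -0.001] z [ 0.    -0.001 -1.   ] xaz -174.0
[-0.59718749 -0.55337234 -0.13550083]
```

```bash
python3 -m inch '[{"x":0,"y":0,"z":1.5,"rx":0,"ry":0,"rz":0,"gripper":0},{"x":0,"y":0,"z":0,"rx":0,"ry":0,"rz":0,"gripper":0},{"x":0,"y":0,"z":0,"rx":0,"ry":0,"rz":0,"gripper":40},{"x":0,"y":0,"z":0,"rx":0,"ry":0,"rz":0,"gripper":40},{"x":0,"y":0,"z":0,"rx":0,"ry":0,"rz":0,"gripper":40},{"x":0,"y":0,"z":-20,"rx":0,"ry":0,"rz":0,"gripper":40},{"x":0,"y":0,"z":-40,"rx":0,"ry":0,"rz":0,"gripper":40},{"x":0,"y":0,"z":-40,"rx":0,"ry":0,"rz":0,"gripper":40},{"x":62,"y":0,"z":0,"rx":0,"ry":0,"rz":0,"gripper":40},{"x":62,"y":0,"z":0,"rx":0,"ry":0,"rz":0,"gripper":40},{"x":0,"y":-60,"z":0,"rx":0,"ry":0,"rz":0,"gripper":40},{"x":0,"y":-60,"z":0,"rx":0,"ry":0,"rz":0,"gripper":40},{"x":0,"y":-60,"z":0,"rx":0,"ry":0,"rz":0,"gripper":40},{"x":0,"y":-60,"z":0,"rx":0,"ry":0,"rz":0,"gripper":40},{"x":0,"y":0,"z":0,"rx":0,"ry":0,"rz":0,"gripper":40},{"x":0,"y":0,"z":0,"rx":0,"ry":0,"rz":0,"gripper":40}]' 70
python3 - <<'E'
from place import *
st();P=camera_params('wrist')
im=get_image('wrist');t=get_image('top');s=get_image('side')
cv2.imwrite('pics/t21.png',t[:,:,::-1]);cv2.imwrite('pics/s21.png',s[:,:,::-1]);cv2.imwrite('pics/w21.png',im[:,:,::-1])
f=lambda a,c,k=1:cv2.resize(a[c[1]-50:c[1]+50,c[0]-66:c[0]+66,::-1],(396,300))
a=proj('top',rk(0,0,.17)).astype(int);b=proj('side',rk(-.03,-.05,.17)).astype(int)
cv2.imwrite('pics/m21.png',np.vstack([np.hstack([f(t,a),f(s,b)]),cv2.resize(im[60:300,180:640,::-1],(792,300))]))
A=blobs(t,'red',(300,180,335,215));B=blobs(s,'red',(305,165,335,200),80,30)
print(A,B); print(tri('top',A[0][1],'side',B[0][1]))
for c,bx in(('orange',(230,160,300,200)),('green',(250,150,320,200))):
  for q in blobs(t,c,bx,60,40): print(c,q[0],q[1],onz('top',q[1],.172))
print([rk(0,y,.172) for y in(-.065,0,.065)])
E
```

```text
t: 67.12
tcp_pos: [0.4655, -0.2556, 0.2822]
eef_rot: [-0.052, 0.999, 0.001, 0.0]
contact_force: [-0.3, 0.0, -1.1]
opening: 0.464
finger_force: 0.0
t 67.12 p [ 0.4655 -0.2556  0.2822] q [-3.010e+01  1.270e+01  9.010e+01  1.000e-01  7.720e+01 -1.261e+02] op 39.7 ff 0.0 F [-0.3  0.  -1.1]
 x [-0.995 -0.105 -0.   ] y [-0.105  0.995  0.002] z [ 0.     0.002 -1.   ] xaz -174.0
[(52, array([314.63461538, 198.61538462]), array([312, 192,   6,  13]))] []Traceback (most recent call last):
  File "<stdin>", line 9, in <module>
IndexError: list index out of range
```

View pics/m21.png

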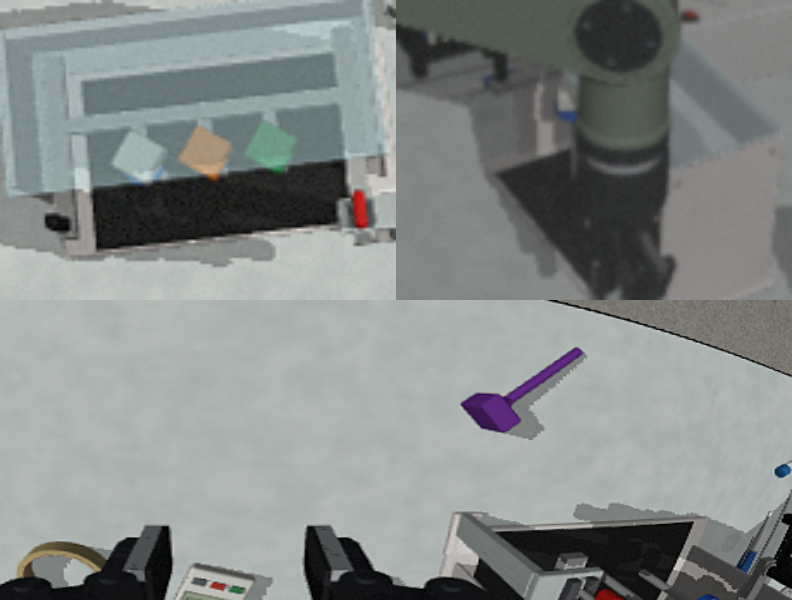

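The top view shows all three heads under the roof, and the red bar back at its first pixel position (314.6,198.6) with the same outline. That means the plunger is down and the carriage is home, with the arm clear of everything.

```bash
python3 -m inch '[{"x":0,"y":0,"z":0,"rx":0,"ry":0,"rz":0,"gripper":40},{"x":0,"y":0,"z":0,"rx":0,"ry":0,"rz":0,"gripper":40},{"x":0,"y":0,"z":0,"rx":0,"ry":0,"rz":0,"gripper":40},{"x":0,"y":0,"z":0,"rx":0,"ry":0,"rz":0,"gripper":40}]' >/dev/null; python3 -c "
from plant import *
print(hand_in())"
```

```text
the job is handed in; nothing more can be done
None
```

Job handed in, with no verdict returned: white, orange and green tampers hang in rings 3, 2 and 1; by the last top view and force readings, the carriage is home and the plunger's pin is down and locked; I never touched the Petri dish, timer, tape roll or purple look-alike.

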